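# Strip the polishing-wheel rack

### The arm

A 6-joint arm with a two-finger parallel gripper is mounted at the origin on the work surface. World frame = base frame: x ahead of the robot, y to its left, z up, the work surface at z = 0. Lengths are in mm, angles in rad, forces in N, time in s.
With the tool pointing down it reaches from about 300 to 875 mm from the base axis. Payload 6.4 kg.
Tool frame: the origin (TCP) lies at the centre of the arm's flange, where the gripper is bolted on; the fingertips stand 166 mm ahead of it and the grasp point (between the pads) lies 147 mm ahead of it (env.tip_extent is the z of the fingertips in the tool frame, in mm); z points along the fingers, y is the line along which they close (so a half turn about z gives the same grasp; the last joint's range is limited). The gripper opens to 88 mm and grips with 3 to 60 N. Pads are 18 mm wide; open, the fingers measure 123 mm over their backs; the gripper's body (75 mm by 187 mm) begins 45 mm behind the grasp point.
Start: joints at [0.908, 0.181, 1.607, -0, 1.354, -0.206], TCP at [253.612, 516.065, 404.714] pointing down, gripper open.
Joint ranges: [-2.99, 2.99], [-0.89, 2.07], [0.3, 2.58], [-1.14, 4.28], [0, 2.63], [-3.12, 3.12]. Speed limits (rad/s): [2.57, 2.57, 3.01, 3.14, 3.14, 3.14].

### API

Orientations are given as a unit quaternion [x, y, z, w].
In Python, from station import env gives the robot as it stands.
- The arm moves only by the shell command python3 drive.py 'ROWS' [OPENING] [FORCE]. ROWS is one flat JSON list of numbers that holds 1 to 10 rows one after another, with no inner brackets; each row has 6 numbers: dx, dy, dz in normalised numbers (1 is 60 cm), then a rotation vector rx, ry, rz in a scale on which 1.0 is 2 rad; each row is the pose to reach, as a shift and turn from the pose commanded when the command began, along the tool's axes at that moment; what a row does not reach only later rows make up. A row lasts 1/10 s, in which the tool goes at most 50 mm and 0.15 rad, less where a joint would pass 70% of its speed; a pose out of reach is approached as far as the arm can. OPENING is the opening from 0.0 (shut) to 1.0 (fully open), set as the command begins (- or left out keeps the last). The fingers move at their own pace and stop on an object; FORCE is the grip in N (left out, the last holds). Time passes only in rows, so rows that do not move let the fingers close. It prints the time, the measured TCP pose, the force, the opening and the grip force at its end. A shift or turn number past 1, either way, is cut back to 1. Input that does not fit is refused with a message, and nothing moves.
- env.sense(): the state, without advancing time (a new reading comes with each control period).
- env.read_camera(name): name is "side" or "top"; returns the picture (400x640x3 uint8, red, green, blue); there is no depth.
- env.camera_info(name): a dict with "fx", "fy", "cx", "cy" (pixels), "R" (3x3) and "t" (3): a world point X has camera coordinates R X + t. Camera axes: x right, y down, z forward; pixel columns grow to the right and rows downward; lengths in mm; the calibration is good to about 2 mm. A picture is of the moment at which its call begins. camera_info takes no time and is no camera call.
- env.hand_in(): hands the job in; it is judged then, once.
The state is a dict: "clock": time; "joints": joint angles; "joint_velocities": joint speeds; "joint_efforts": joint torques, N m; "tool_pos": TCP position; "ee_rot": TCP orientation; "contact_force": force on the tool from outside, world axes, zero at the start; "ft_torque": the same for the moment, N m; "finger_gap": opening from 0.0 (shut) to 1.0 (fully open); "gripper_force": force on a finger pad.
Only numpy, scipy, OpenCV 4.12 (cv2) and the standard library are available. Lean on these libraries where they do the work, as an engineer would, in place of code of your own. Each camera call takes 0.05 s, during which the arm holds its last target. There are 200 camera calls.

### The job

Strip the wheel rack for cleaning: pull the orange locking knob up to its stop, then draw the axle straight out of its two bearing sleeves and through the wheels without forcing it, and lay it in the two saddles of the green rest. Stand every wheel that was on the rack on edge in a slot of its own in the wooden-finned tray, square in the slot and down on its rails. Leave the locking knob pushed fully down again when you are done, and leave the other things on the bench alone.

Things in the scene. Friction and masses are not known exactly. Their poses are not given: they have to be found in the camera images.
- rack: wheel rack fixed to the bench: plate 76 (x) x 250 (y) x 10 mm, blue bearing blocks near its ends (top 76 mm up). Origin: centre of underside; y along the axle from handle end to knob end. Wheel slots at y = -60, -20, 20, 60 mm (any may be empty) between fins 44 mm wide in x, 40 mm high; wheels stand on two rails 22.5 mm high and overhang the fins in x, where they can be gripped
- rack_sleeve (a point): mouth of the handle-end sleeve, on its axis: rack y = -115 mm, 50 mm up. The sleeves are 14 mm holes along the rack's y through both blocks (y = -115 to -87 mm and 87 to 111 mm), for the 12 mm shaft
- lock (a joint): height of the orange locking knob above its lowest place, 0 to 0.022 m (upper stop); starts near 0. A spring pulls it down with 1 to 2.5 N, a friction catch of 5 N holds it wherever it is left: raising takes 6 to 8 N, pushing down 3 to 4 N. Its fork sits in a groove at the axle's tip and holds the axle in until raised 13 mm; 17 mm or more counts as up
- lock_knob (a point): middle of the orange locking knob's head (upright cylinder, 24 mm across, 28 mm high), on top of the +y bearing block of the rack; 103 mm above the bench when down; it moves straight up
- axle: loose steel axle, 305 mm, 0.16 to 0.26 kg, balancing 80 mm up the shaft: shaft 12 mm across, 230 mm long; red round handle 22 mm across, 75 mm long. Origin on its axis where handle meets shaft; y towards the tip; may spin (x, z anywhere). Starts home: origin at rack y = -117 mm, axis level, 49 mm up, handle outside the rack. It comes out towards the rack's -y, 230 mm to be clear
- axle_grip (a point): point on the axle's axis in the red handle, 40 mm from the shaft (axle y = -40 mm): the place to grip
- axle_mid (a point): point on the axle's axis 105 mm along the shaft (axle y = 105 mm); comes to lie over the middle of the rest
- axle_tip (a point): far end of the shaft on its axis (axle y = 230 mm)
- wheel1: red hard-rubber polishing wheel, 60 mm across, 20 mm thick, 90 g, with a brass-rimmed 20 mm bore; origin at its centre, y along its axis (it may roll, so x and z may point anywhere). Starts standing on edge in a slot of the rack with the axle through its bore, centre about 49 mm above the bench. May be absent
- wheel2: green hard-rubber polishing wheel, 60 mm across, 20 mm thick, 90 g, with a brass-rimmed 20 mm bore; origin at its centre, y along its axis (it may roll, so x and z may point anywhere). Starts standing on edge in a slot of the rack with the axle through its bore, centre about 49 mm above the bench. May be absent
- wheel3: blue hard-rubber polishing wheel, 60 mm across, 20 mm thick, 90 g, with a brass-rimmed 20 mm bore; origin at its centre, y along its axis (it may roll, so x and z may point anywhere). Starts standing on edge in a slot of the rack with the axle through its bore, centre about 49 mm above the bench. May be absent
- wheel4: yellow hard-rubber polishing wheel, 60 mm across, 20 mm thick, 90 g, with a brass-rimmed 20 mm bore; origin at its centre, y along its axis (it may roll, so x and z may point anywhere). Starts standing on edge in a slot of the rack with the axle through its bore, centre about 49 mm above the bench. May be absent
- tray: loose wheel tray (0.95 kg): plate 76 (x) x 190 (y) x 10 mm, four slots 28 mm wide at y = -60, -20, 20, 60 mm between wooden fins 12 mm thick, 44 mm wide in x, 48 mm high. Origin: centre of underside. A wheel stands in a slot on two rails (inner edges x = +-14 mm, 22.5 mm up), axis along the tray's y, centre at x = 0, 49 mm up; it overhangs the fins in x
- rest: loose green axle rest (0.9 kg): plate 60 (x) x 150 (y) x 8 mm with wooden saddles at y = +-60 mm; seats 30 mm up, between cheeks 24 mm apart (across x) rising to 44 mm. Origin: centre of underside. The axle lies along its y, axis 36 mm up, mid-point over the centre, handle overhanging one end (the -y end has more room)
- solder_board: white soldering board 120 x 120 x 25 mm lying on the bench; leave alone
- jar: jar 60 mm across, 80 mm high; leave alone
- hammer: hammer 220 mm long lying on the bench; leave alone
- flask: bottle 56 mm across, 130 mm high; leave alone

How it is judged:
By the outcome, as a careful person would: the job done as asked, in the order asked, and still so for the second after the job is handed in, with the robot touching nothing.
Of wheel1, wheel2, wheel3, wheel4 only 2 to 4 are there at a start; the rules pass over those that are not, and their reading is None.
At some moment in a run one of tray, rest may be knocked a few centimetres aside while the robot is not near it.
It also fails if it takes over 210 s, if anything falls off the work surface, if the arm or the gripper's body presses on something with over 40 N, if the wrist force passes 120 N, or if a joint passes its speed limit or range.

## Working session

There is one attempt and no reset: what is moved stays moved. The work goes in short steps, Python scripts to look and compute and a shell command to move; the robot and the scene stay as the last step left them, time stands still between calls to the robot, and variables do not carry over. Pictures are saved under pics/ and viewed, at most 14 in all, crops included, and the job is handed in when it is done.

```bash
ls; mkdir -p pics; cat > h.py <<'E'
import numpy as np, cv2
from station import env
from scipy.spatial.transform import Rotation as Ro
def P(name):
    c=env.camera_info(name);K=np.array([[c['fx'],0,c['cx']],[0,c['fy'],c['cy']],[0,0,1]])
    return K@np.c_[np.array(c['R']),np.array(c['t'])]
def tri(a,b): # side px, top px
    X=cv2.triangulatePoints(P('side'),P('top'),np.array(a,float).reshape(2,1),np.array(b,float).reshape(2,1));X=(X[:3]/X[3]).ravel()
    return X
def onz(name,px,z): # pixel at known height
    M=P(name);H=np.c_[M[:,0],M[:,1],M[:,2]*z+M[:,3]];v=np.linalg.solve(H,[*px,1]);return v[:2]/v[2]
def proj(name,X):
    v=P(name)@np.r_[X,1];return v[:2]/v[2]
def snap(name,f,box=None,s=1):
    im=env.read_camera(name)[:,:,::-1]
    cv2.imwrite('pics/full_'+f,im)
    if box: im=im[box[1]:box[3],box[0]:box[2]]
    cv2.imwrite('pics/'+f,cv2.resize(im,None,fx=s,fy=s,interpolation=cv2.INTER_CUBIC))
def crop(src,f,box,s):
    im=cv2.imread('pics/'+src)[box[1]:box[3],box[0]:box[2]]
    cv2.imwrite('pics/'+f,cv2.resize(im,None,fx=s,fy=s,interpolation=cv2.INTER_CUBIC))
E
python3 - <<'E'
from h import *
snap('side','s0.png');snap('top','t0.png')
a=cv2.imread('pics/s0.png');b=cv2.imread('pics/t0.png')
s=env.sense();print(s['tool_pos'],Ro.from_quat(s['ee_rot']).as_matrix().round(3),s['finger_gap'],s['clock'])
for n in('side','top'):
    c=env.camera_info(n);print(n,c['fx'],c['cx'],c['cy'],np.round(c['R'],3).tolist(),np.round(c['t'],1))
E
```

```text
drive.py
pics
station.py
[253.46375314 515.87634806 403.90384372] [[-0.897  0.441 -0.001]
 [ 0.441  0.897 -0.001]
 [ 0.    -0.002 -1.   ]] 1.0009578887205184 0.1
side 393.0979532314288 315.57467317327905 201.95124992224044 [[-0.969, -0.245, 0.006], [-0.135, 0.513, -0.848], [0.205, -0.823, -0.53]] [ 588.3  143.8 1273.9]
top 363.87136401062924 317.99077937247694 202.32154866239568 [[-0.054, -0.999, -0.001], [-0.978, 0.053, -0.201], [0.201, -0.01, -0.98]] [ 65.5 611.1 951.5]
```

View pics/s0.png

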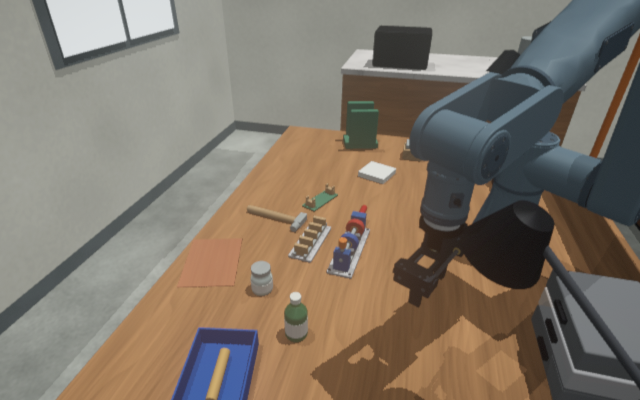

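View pics/t0.png

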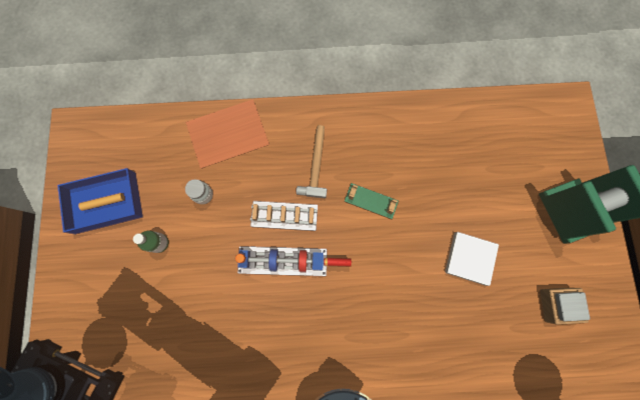

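The side view shows the rack at (350,245), tray at (312,237) and rest at (320,200). The top view shows the rack at (282,262), with knob at (241,258) and handle at (340,262), two wheels (blue at 273 and red at 303), the tray at (285,215) and the rest at (371,201). Next I'll enlarge both.

```bash
python3 - <<'E'
from h import *
crop('t0.png','t0c.png',(225,175,405,285),4.4)
crop('s0.png','s0c.png',(280,175,390,280),5.6)
E
```

```text
(no output)
```

View pics/t0c.png

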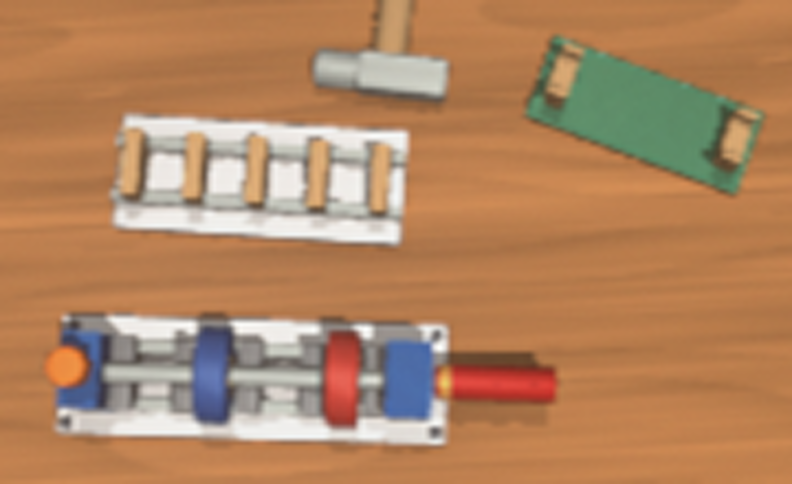

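View pics/s0c.png

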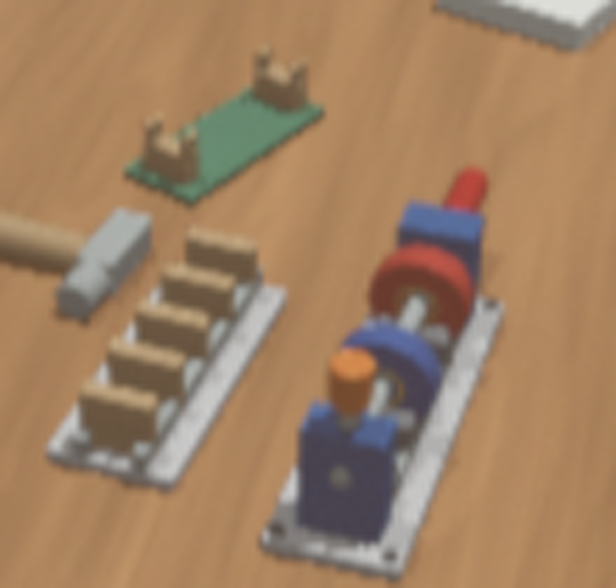

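Only two wheels are present: red (handle end) and blue (third slot). I'll fit the poses from the plate corners in both views.

```bash
cat > fit.py <<'E'
from h import *
from scipy.optimize import least_squares
def T(l,box,s): return [((u+.5)/s-.5+box[0],(v+.5)/s-.5+box[1]) for u,v in l]
def fit(obj,tp,sd,x0,zfree=True):
    # obj lists of local pts; returns x,y,z,yaw
    def tf(p,q): c,s=np.cos(p[3]),np.sin(p[3]);return np.array([p[0]+c*q[0]-s*q[1],p[1]+s*q[0]+c*q[1],p[2]+q[2]])
    def r(p): return np.r_[[proj('top',tf(p,q))-u for q,u in tp],[proj('side',tf(p,q))-u for q,u in sd]].ravel()
    o=least_squares(r,x0,loss='soft_l1',f_scale=.5);print(obj,o.x.round(3),'res',o.fun.reshape(-1,2).round(1).tolist());return o.x,tf
E
cat > a.py <<'E'
from fit import *
tb,ts=(225,175),4.4;sb,ss=(280,175),5.6
def go(n,hx,hy,z,t,s,yaw):
    c=[(hx,hy,z),(-hx,hy,z),(hx,-hy,z),(-hx,-hy,z)]
    s=[(q,u) for q,u in zip([c[0],c[1],c[3]],T(s,sb,ss))]
    t=list(zip(c,T(t,tb,ts)))
    g=onz('top',np.mean([u for _,u in t],0),z)
    return fit(n,t,s,[g[0],g[1],0,yaw])
r,tf=go('rack',38,125,10,[(63,317),(57,433),(447,327),(446,443)],[(263,545),(402,566),(503,300)],0)
go('tray',38,95,10,[(127,114),(115,227),(408,130),(400,243)],[(50,450),(170,480),(287,290)],0)
go('rest',30,75,8,[(555,37),(525,115),(765,115),(737,193)],[(127,172),(190,196),(323,110)],-.35)
k=tri(T([(351,363)],sb,ss)[0],T([(66,366)],tb,ts)[0]);print('knobtop',k)
h=tri(T([(475,176)],sb,ss)[0],T([(555,384)],tb,ts)[0]);print('handle end',h)
print('model knobtop',tf(r,(0,103,117)),'handle end',tf(r,(0,-192,49)))
print('handle start z49',onz('top',T([(445,382)],tb,ts)[0],49),'end',onz('top',T([(555,384)],tb,ts)[0],49))
for n,u in(('blue',(212,374)),('red',(342,378))): print(n,onz('top',T([u],tb,ts)[0],75))
E
python3 a.py
```

```text
rack [ 4.6034e+02  1.4261e+02  6.3300e-01 -7.5000e-02] res [[0.1, -0.1], [-0.3, 0.6], [0.3, -0.5], [0.0, 0.2], [-0.3, -1.3], [0.1, 0.8], [-0.0, 0.2]]
tray [ 5.91754e+02  1.32073e+02 -7.21000e-01 -1.12000e-01] res [[-0.4, 0.0], [-0.2, -0.0], [0.3, 0.1], [0.6, 0.2], [-1.0, -0.2], [0.5, 0.2], [-0.3, 0.1]]
rest [ 6.21851e+02 -1.24781e+02 -1.86300e+00 -4.19000e-01] res [[-0.0, -0.4], [-0.1, 0.3], [0.2, -0.5], [0.0, 0.6], [-1.1, -0.2], [0.2, 1.0], [0.3, -0.1]]
knobtop [468.97500983 240.84810295 115.75773867]
handle end [444.26606933 -47.65196991  53.34417283]
model knobtop [468.02675958 245.32243219 117.63308305] handle end [446.01271128 -48.85503411  49.63308305]
handle start z49 [450.74901803  20.13084097] end [445.86649054 -47.94615028]
blue [462.04530071 161.25493469]
red [455.4358969   82.78686634]
```

```bash
cat > plan.py <<'E'
from h import *
def plan(g,yaw):
    """tool-frame shift/turn to put grasp point at g, closing axis at yaw (mod pi), pointing down"""
    s=env.sense();R=Ro.from_quat(s['ee_rot']);p=np.array(s['tool_pos'])
    best=None
    for k in(0,np.pi):
        y=np.array([np.cos(yaw+k),np.sin(yaw+k),0]);z=np.array([0,0,-1.]);x=np.cross(y,z)
        Rt=Ro.from_matrix(np.c_[x,y,z]);rv=(R.inv()*Rt).as_rotvec()
        if best is None or np.linalg.norm(rv)<np.linalg.norm(best): best=rv
    d=R.inv().apply(np.array(g)+[0,0,147]-p)
    print('t',round(s['clock'],2),'grasp now',(p+R.apply([0,0,147])).round(1),'F',np.round(s['contact_force'],1),'gap',round(s['finger_gap'],3),'j6',round(s['joints'][5],2))
    print(' shift',d.round(1),'rot',best.round(3))
E
cat > rk.py <<'E'
import numpy as np
def at(o,yaw,q): c,s=np.cos(yaw),np.sin(yaw);return np.array([o[0]+c*q[0]-s*q[1],o[1]+s*q[0]+c*q[1],q[2]])
RK=(460.3,142.6);RY=-.073
E
python3 - <<'E'
from plan import *; from rk import *
k=at(RK,RY,(0,99,103));print(k)
plan(k+[0,0,80],RY)
E
```

```text
[467.52058293 241.33633162 103.        ]
t 0.1 grasp now [253.3 515.7 256.9] F [-0.6  0.8 -0.3] gap 1.001 j6 -0.21
 shift [-313.2 -151.9   74. ] rot [-2.000e-03  1.000e-03  1.187e+00]
```

Careful with the scale: shifts go in shares of 60 cm and turns go in shares of 2 rad. That gives: -313 mm / 600 = -0.5217, -290 mm / 600 = -0.4833, 1.187 rad / 2 = 0.5935.

```bash
python3 drive.py '[-0.0667, -0.0333, 0.0133, 0, 0, 0.07, -0.1417, -0.0667, 0.03, 0, 0, 0.14, -0.2167, -0.1033, 0.0467, 0, 0, 0.21, -0.2917, -0.1417, 0.0667, 0, 0, 0.285, -0.3667, -0.1783, 0.0867, 0, 0, 0.36, -0.4333, -0.21, 0.1033, 0, 0, 0.435, -0.4833, -0.2333, 0.1167, 0, 0, 0.51, -0.5217, -0.2533, 0.1233, -0.001, 0.0005, 0.5935, -0.5217, -0.2533, 0.1233, -0.001, 0.0005, 0.5935, -0.5217, -0.2533, 0.1233, -0.001, 0.0005, 0.5935]' 0.6 20
python3 - <<'E'
from plan import *; from rk import *
plan(at(RK,RY,(0,99,103)),RY)
snap('side','s1.png')
snap('top','t1.png')
a=cv2.imread('pics/s1.png')[120:300,280:460];b=cv2.imread('pics/t1.png')[175:295,210:370]
a=cv2.resize(a,(400,400),interpolation=2);b=cv2.resize(b,(400,300),interpolation=2)
b=np.vstack([b,np.zeros((100,400,3),np.uint8)]);cv2.imwrite('pics/c1.png',np.hstack([a,b]))
E
```

```text
clock: 1.1
tool_pos: [467.4, 241.3, 330.3]
ee_rot: [0.732, 0.681, 0.001, -0.001]
contact_force: [-0.1, 0.7, -0.5]
finger_gap: 0.6
gripper_force: 0.0
t 1.1 grasp now [467.4 241.6 183.3] F [-0.1  0.7 -0.5] gap 0.6 j6 0.32
 shift [-0.1  0.1 80.3] rot [-0.    -0.002  0.   ]
```

View pics/c1.png

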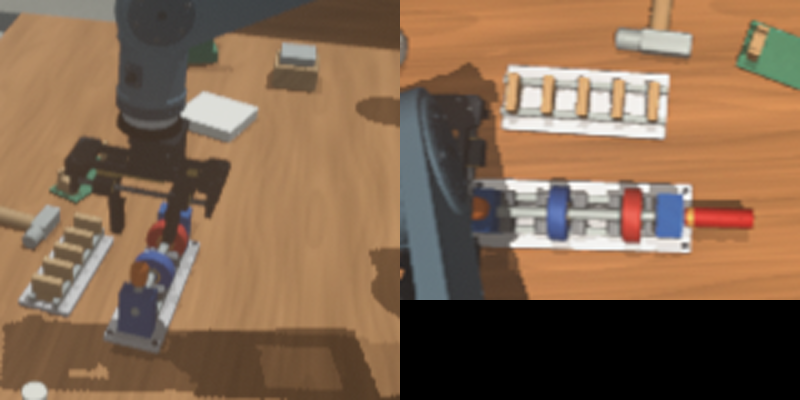

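The gripper straddles the knob line as intended. I'll descend and close.

Converted, 80 mm / 600 = 0.1333, 60 mm / 600 = 0.1.

```bash
python3 drive.py '[0, 0, 0.05, 0, 0, 0, 0, 0, 0.1, 0, 0, 0, 0, 0, 0.1333, 0, 0, 0, 0, 0, 0.1333, 0, 0, 0]' && python3 drive.py '[0, 0, 0, 0, 0, 0, 0, 0, 0, 0, 0, 0, 0, 0, 0, 0, 0, 0, 0, 0, 0, 0, 0, 0, 0, 0, 0, 0, 0, 0, 0, 0, 0, 0, 0, 0]' 0 30
```

```text
clock: 1.6
tool_pos: [465.4, 242.5, 248.1]
ee_rot: [0.731, 0.682, -0.001, -0.002]
contact_force: [0.1, -0.1, -0.5]
finger_gap: 0.598
gripper_force: 0.0
clock: 2.2
tool_pos: [468.9, 241.9, 252.2]
ee_rot: [0.733, 0.681, 0.003, 0.001]
contact_force: [4.9, -0.5, 3.1]
finger_gap: 0.255
gripper_force: 30.0
```

Converted, -17 mm / 600 = -0.0283, -15 mm / 600 = -0.025.

```bash
python3 drive.py '[0, 0, -0.005, 0, 0, 0, 0, 0, -0.01, 0, 0, 0, 0, 0, -0.015, 0, 0, 0, 0, 0, -0.02, 0, 0, 0, 0, 0, -0.025, 0, 0, 0, 0, 0, -0.0283, 0, 0, 0]' ; python3 drive.py '[0, 0, -0.0017, 0, 0, 0, 0, 0, -0.0033, 0, 0, 0, 0, 0, -0.0033, 0, 0, 0]'; python3 drive.py '[0, 0, -0.0017, 0, 0, 0, 0, 0, -0.0033, 0, 0, 0, 0, 0, -0.0033, 0, 0, 0]';
```

```text
clock: 2.8
tool_pos: [468.8, 241.8, 268.3]
ee_rot: [0.733, 0.681, 0.003, 0.001]
contact_force: [10.5, 1.9, -7.1]
finger_gap: 0.258
gripper_force: 30.0
clock: 3.1
tool_pos: [468.9, 241.8, 270.3]
ee_rot: [0.733, 0.681, 0.003, 0.001]
contact_force: [8.7, 1.8, -4.5]
finger_gap: 0.256
gripper_force: 30.0
clock: 3.4
tool_pos: [468.8, 241.8, 272.2]
ee_rot: [0.733, 0.681, 0.003, 0.001]
contact_force: [8.4, 2.4, -5.9]
finger_gap: 0.255
gripper_force: 30.0
```

Converted, -1 mm / 600 = -0.0017.

```bash
for i in 1 2 3; do python3 drive.py '[0, 0, -0.0017, 0, 0, 0, 0, 0, -0.0017, 0, 0, 0]' | grep -E 'tool_pos|force'; done
```

```text
tool_pos: [468.8, 241.8, 273.2]
contact_force: [9.6, 1.7, -5.8]
gripper_force: 30.0
tool_pos: [468.8, 241.8, 273.8]
contact_force: [10.8, 3.8, -9.6]
gripper_force: 30.0
tool_pos: [468.7, 241.7, 274.0]
contact_force: [13.5, 4.0, -15.9]
gripper_force: 30.0
```

The stop is felt at about +22 mm, so I'll release and go up.

Converted, 1 mm / 600 = 0.0017.

```bash
python3 drive.py '[0, 0, 0.0017, 0, 0, 0, 0, 0, 0.0017, 0, 0, 0]' | grep force;  python3 drive.py '[0, 0, 0, 0, 0, 0, 0, 0, 0, 0, 0, 0, 0, 0, 0, 0, 0, 0, 0, 0, -0.05, 0, 0, 0, 0, 0, -0.1167, 0, 0, 0, 0, 0, -0.1167, 0, 0, 0]' 0.6 | grep -E 'pos|force|gap'
python3 - <<'E'
from plan import *; from rk import *
g=at(RK,RY,(0,-157,49));print(g);plan(g+[0,0,70],RY)
E
```

```text
contact_force: [11.2, 2.8, -10.3]
gripper_force: 30.0
tool_pos: [469.0, 242.1, 349.1]
contact_force: [0.5, -0.1, 1.2]
finger_gap: 0.599
gripper_force: 0.0
[448.84917657 -13.98185924  49.        ]
t 4.8 grasp now [470.4 242.7 202.2] F [ 0.5 -0.1  1.2] gap 0.599 j6 0.32
 shift [-257.3   -2.3   81.9] rot [ 0.009 -0.005  0.   ]
```

Converted, -257 mm / 600 = -0.4283, -215 mm / 600 = -0.3583.

```bash
python3 drive.py '[-0.0667, 0, 0.0083, 0, 0, 0, -0.1417, 0, 0.0167, 0, 0, 0, -0.2167, 0, 0.0333, 0, 0, 0, -0.2917, -0.0017, 0.0583, 0, 0, 0, -0.3583, -0.0033, 0.1, 0, 0, 0, -0.4283, -0.0033, 0.1367, 0, 0, 0, -0.4283, -0.0033, 0.1367, 0, 0, 0, -0.4283, -0.0033, 0.1367, 0, 0, 0]' | grep pos
python3 - <<'E'
from plan import *; from rk import *
g=at(RK,RY,(0,-157,49));plan(g,RY)
snap('top','t2.png',(260,200,420,320),5);snap('side','s2.png',(300,130,460,250),5)
E
```

```text
tool_pos: [446.3, -15.0, 260.6]
t 5.6 grasp now [446.2 -14.6 113.6] F [-0.2  1.4  0.3] gap 0.604 j6 -0.23
 shift [ 1.   2.5 64.6] rot [-0.001 -0.003 -0.003]
```

View pics/s2.png

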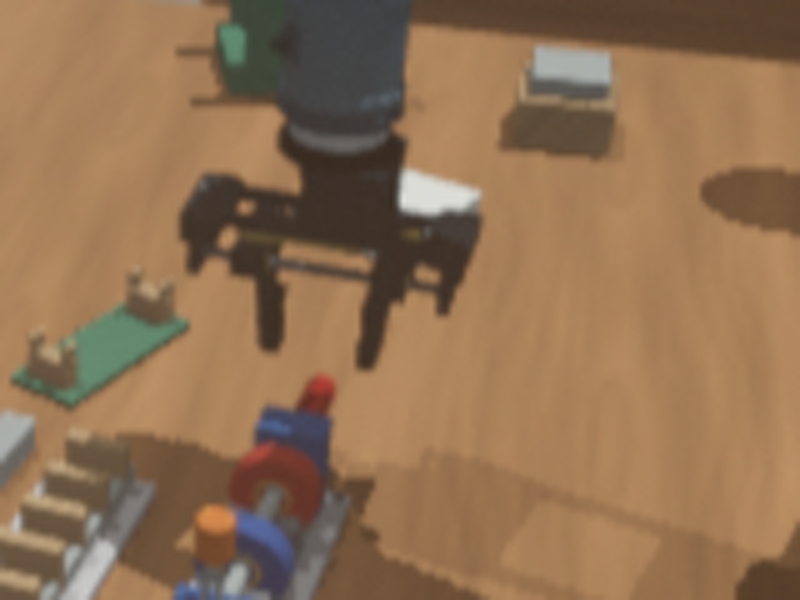

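The knob is up and the gripper is above the handle.

Converted, 64 mm / 600 = 0.1067, 40 mm / 600 = 0.0667.

```bash
python3 drive.py '[0, 0.0017, 0.0333, 0, 0, 0, 0.0017, 0.0033, 0.0667, 0, 0, 0, 0.0017, 0.0033, 0.1067, 0, 0, 0, 0.0017, 0.0033, 0.1067, 0, 0, 0]' 0.5 | grep -E 'pos|force'; python3 drive.py '[0, 0, 0, 0, 0, 0, 0, 0, 0, 0, 0, 0, 0, 0, 0, 0, 0, 0, 0, 0, 0, 0, 0, 0, 0, 0, 0, 0, 0, 0, 0, 0, 0, 0, 0, 0]' 0 8
python3 -c "
from plan import *; from rk import *
plan(at(RK,RY,(0,-157,49)),RY)"
```

```text
tool_pos: [447.9, -11.7, 195.5]
contact_force: [-0.4, 1.0, -0.8]
gripper_force: 0.0
clock: 6.7
tool_pos: [449.3, -13.5, 198.1]
ee_rot: [0.732, 0.681, 0.001, 0.0]
contact_force: [-2.4, 2.3, 8.8]
finger_gap: 0.248
gripper_force: 8.0
t 6.7 grasp now [449.6 -13.2  51.1] F [-2.4  2.3  8.8] gap 0.248 j6 -0.22
 shift [-0.5 -0.4  2.1] rot [ 0.002 -0.002 -0.   ]
```

Converted, -1 mm / 600 = -0.0017.

```bash
python3 drive.py '[0, 0, 0, 0, 0, 0, 0, 0, 0, 0, 0, 0]' - 40| grep -E 'pos|force';python3 drive.py '[0, 0, -0.0017, 0, 0, 0, 0, 0, -0.0017, 0, 0, 0, 0, 0, -0.0017, 0, 0, 0]'| grep -E 'pos|force'
python3 -c "
from plan import *
for i in range(3):
  env.read_camera('top');s=env.sense();print(s['contact_force'],s['ft_torque'],s['tool_pos'])"
```

```text
tool_pos: [449.3, -13.5, 198.1]
contact_force: [-3.0, 2.3, 7.5]
gripper_force: 40.0
tool_pos: [449.2, -13.6, 198.5]
contact_force: [-0.6, 0.5, 1.9]
gripper_force: 40.0
[0.27618595 0.59866345 2.63168081] [ 0.0899398   0.10451263 -0.03690408] [449.17566675 -13.57843478 198.45178572]
[-1.05565037  1.48622053  3.69903777] [ 0.07274798  0.04351446 -0.02841346] [449.20456328 -13.58881241 198.47957757]
[-0.24442698  1.12523269  2.91850821] [0.06890264 0.06570968 0.00756106] [449.17038463 -13.58121367 198.44975956]
```

Converted, -30 mm / 600 = -0.05, -25 mm / 600 = -0.0417.

```bash
python3 drive.py '[0, 0, -0.001, 0, 0, 0, 0, 0, -0.001, 0, 0, 0, -0.0083, 0, -0.001, 0, 0, 0, -0.0167, 0, -0.001, 0, 0, 0, -0.025, 0, -0.001, 0, 0, 0, -0.0333, 0, -0.001, 0, 0, 0, -0.0417, 0, -0.001, 0, 0, 0, -0.05, 0, -0.001, 0, 0, 0, -0.05, 0, -0.001, 0, 0, 0]'| grep -E 'pos|force|rot'
python3 -c "
from plan import *
s=env.sense();print(s['contact_force'],s['ft_torque'],s['tool_pos'])"
```

```text
tool_pos: [446.9, -44.2, 199.0]
ee_rot: [0.733, 0.681, 0.001, 0.0]
contact_force: [-0.6, -1.4, 0.5]
gripper_force: 40.0
[-0.60007171 -1.44570355  0.53078712] [-0.42244079  0.17226796  0.07475175] [446.87781479 -44.23393361 198.98296502]
```

Converted, -60 mm / 600 = -0.1, -54 mm / 600 = -0.09.

```bash
python3 drive.py '[-0.01, 0, 0, 0, 0, 0, -0.02, 0, 0, 0, 0, 0, -0.03, 0, 0, 0, 0, 0, -0.04, 0, 0, 0, 0, 0, -0.05, 0, 0, 0, 0, 0, -0.06, 0, 0, 0, 0, 0, -0.07, 0, 0, 0, 0, 0, -0.08, 0, 0, 0, 0, 0, -0.09, 0, 0, 0, 0, 0, -0.1, 0, 0, 0, 0, 0]'| grep -E 'pos|force|rot'
python3 -c "
from plan import *
s=env.sense();print(s['contact_force'],s['ft_torque'],s['tool_pos'])"
```

```text
tool_pos: [442.3, -103.8, 198.7]
ee_rot: [0.732, 0.681, 0.001, -0.0]
contact_force: [-0.3, 2.0, -0.7]
gripper_force: 40.0
[-0.28937859  2.0315175  -0.69049644] [ 0.12501329  0.04364243 -0.02158352] [ 442.34269223 -103.75631415  198.66807961]
```

Converted, -60 mm / 600 = -0.1, -54 mm / 600 = -0.09.

```bash
python3 drive.py '[-0.01, 0, 0, 0, 0, 0, -0.02, 0, 0, 0, 0, 0, -0.03, 0, 0, 0, 0, 0, -0.04, 0, 0, 0, 0, 0, -0.05, 0, 0, 0, 0, 0, -0.06, 0, 0, 0, 0, 0, -0.07, 0, 0, 0, 0, 0, -0.08, 0, 0, 0, 0, 0, -0.09, 0, 0, 0, 0, 0, -0.1, 0, 0, 0, 0, 0]'| grep -E 'pos|force|rot'
python3 -c "
from plan import *
s=env.sense();print(s['contact_force'],s['ft_torque'],s['tool_pos'])"
python3 drive.py '[-0.01, 0, 0, 0, 0, 0, -0.02, 0, 0, 0, 0, 0, -0.03, 0, 0, 0, 0, 0, -0.04, 0, 0, 0, 0, 0, -0.05, 0, 0, 0, 0, 0, -0.05, 0, 0, 0, 0, 0]'| grep -E 'pos|force|rot'
python3 -c "
from plan import *
s=env.sense();print(s['contact_force'],s['ft_torque'],s['tool_pos'])
snap('top','t3.png',(230,175,430,325),4)"
```

```text
tool_pos: [437.9, -163.6, 198.5]
ee_rot: [0.732, 0.681, 0.001, -0.0]
contact_force: [0.5, 1.3, -1.7]
gripper_force: 40.0
[ 0.47144552  1.25587961 -1.72387465] [0.13631432 0.09200803 0.00523216] [ 437.94020515 -163.58217918  198.53486755]
tool_pos: [435.9, -194.0, 198.7]
ee_rot: [0.733, 0.681, 0.001, 0.0]
contact_force: [0.3, -1.1, -0.4]
gripper_force: 40.0
[ 0.31746774 -1.07261391 -0.40086381] [-0.14396755  0.11209996  0.14241785] [ 435.9014931  -193.99054506  198.66984459]
```

View pics/t3.png

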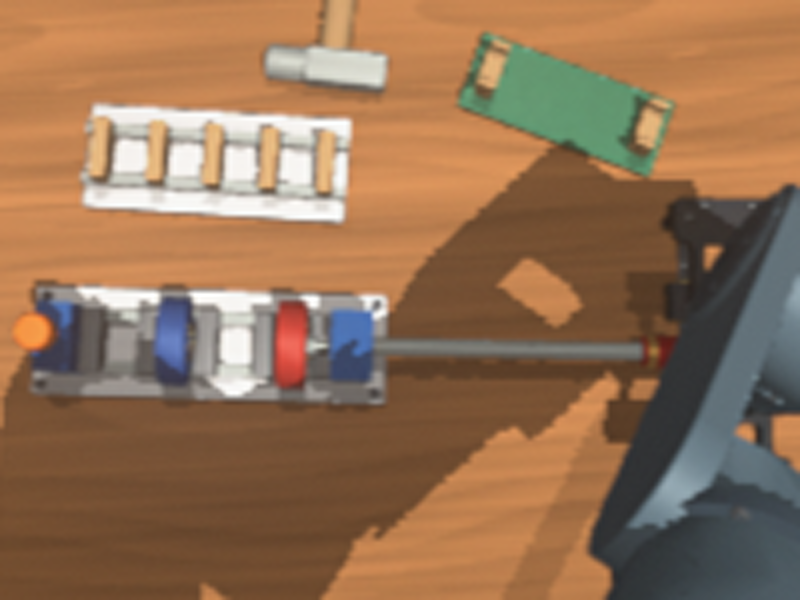

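The axle is 180 mm out with its tip still in the handle-end sleeve. The wheels stand in place, and the tray and rest haven't moved.

Converted, -65 mm / 600 = -0.1083, -54 mm / 600 = -0.09.

```bash
python3 drive.py '[-0.01, 0, 0, 0, 0, 0, -0.02, 0, 0, 0, 0, 0, -0.03, 0, 0, 0, 0, 0, -0.04, 0, 0, 0, 0, 0, -0.05, 0, 0, 0, 0, 0, -0.06, 0, 0, 0, 0, 0, -0.07, 0, 0, 0, 0, 0, -0.08, 0, 0, 0, 0, 0, -0.09, 0, 0, 0, 0, 0, -0.1083, 0, 0, 0, 0, 0]'| grep -E 'pos|force|rot'
python3 drive.py '[-0.01, 0, 0, 0, 0, 0, -0.01, 0, -0.0333, 0, 0, 0, -0.01, 0, -0.0833, 0, 0, 0, -0.01, 0, -0.1167, 0, 0, 0, -0.01, 0, -0.1167, 0, 0, 0]'| grep -E 'pos|force|rot'
python3 - <<'E'
from plan import *; from rk import *
s=env.sense();print(s['contact_force'],s['ft_torque'],s['tool_pos'])
R=(621.9,-124.8);Y=-.419
g=at(R,Y,(0,-145,110));print(g)
plan(g,Y)
snap('top','t4.png',(240,175,440,325),4);snap('side','s4.png',(300,80,460,200),5)
a=cv2.imread('pics/t4.png');b=cv2.imread('pics/s4.png');cv2.imwrite('pics/c4.png',np.hstack([cv2.resize(a,(400,300)),cv2.resize(b,(400,300))]))
E
```

```text
tool_pos: [431.0, -258.2, 198.3]
ee_rot: [0.732, 0.681, 0.001, -0.0]
contact_force: [-0.1, -0.8, -2.6]
gripper_force: 40.0
tool_pos: [431.5, -265.3, 271.2]
ee_rot: [0.733, 0.681, 0.001, 0.003]
contact_force: [0.1, -0.0, -2.1]
gripper_force: 40.0
[ 0.12936626 -0.04247418 -2.086654  ] [-0.26105678 -0.00271413 -0.02281359] [ 431.5301909  -265.26421186  271.23557974]
[ 562.90716174 -257.2569554   110.        ]
t 12.4 grasp now [ 432.3 -265.6  124.2] F [ 0.1 -0.  -2.1] gap 0.237 j6 -0.71
 shift [ 17.6 130.4  14.9] rot [0.006 0.001 0.346]
```

View pics/c4.png

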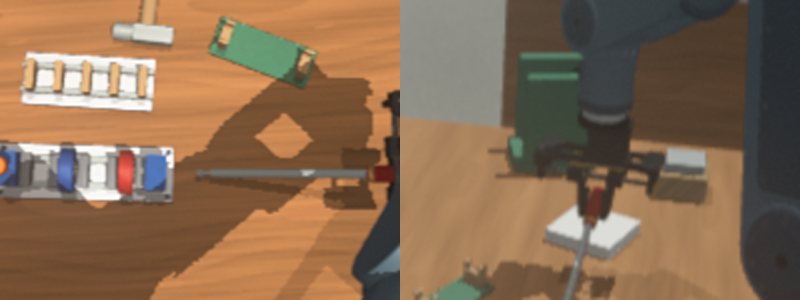

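The axle is free and held level behind the sleeve. I'll refine the rest and tray poses by colour mask before going on.

```bash
cat > seg.py <<'E'
from fit import *
def plate(f,cam,lo,hi,box,z,s=6):
    im=cv2.imread('pics/'+f)[box[1]:box[3],box[0]:box[2]]
    im=cv2.resize(im,None,fx=s,fy=s,interpolation=cv2.INTER_CUBIC)
    m=cv2.inRange(cv2.cvtColor(im,cv2.COLOR_BGR2HSV),lo,hi)
    m=cv2.morphologyEx(m,cv2.MORPH_CLOSE,np.ones((25,25)))
    c=max(cv2.findContours(m,cv2.RETR_EXTERNAL,cv2.CHAIN_APPROX_NONE)[0],key=cv2.contourArea)
    c=cv2.convexHull(c)[:,0]
    W=np.array([onz(cam,u,z) for u in T(c,box[:2],s)],np.float32)
    r=cv2.minAreaRect(W);print(f,cam,'centre',np.round(r[0],1),'size',np.round(r[1],1),'ang',round(r[2],2),'rad',[round(np.radians(r[2])-k*np.pi/2,3) for k in(0,1)])
E
python3 - <<'E'
from seg import *
for f in('t0.png','full_t4.png'):
    plate(f,'top',(40,70,30),(90,255,255),(335,175,405,225),8)
    plate(f,'top',(0,0,150),(180,50,255),(245,195,325,238),10)
plate('s0.png','side',(40,70,30),(90,255,255),(300,180,340,214),8)
tb,ts=(225,175),4.4
for u in((563,75),(737,137)): print(onz('top',T([u],tb,ts)[0],37))
r=onz('top',T([(650,106)],tb,ts)[0],37);print('mid',r)
E
```

```text
t0.png top centre [ 622.1 -123.5] size [148.4  58.9] ang 65.76 rad [np.float64(1.148), np.float64(-0.423)]
t0.png top centre [591.4 134.5] size [192.2  76.9] ang 83.47 rad [np.float64(1.457), np.float64(-0.114)]
full_t4.png top centre [ 622.1 -123.3] size [147.8  58.9] ang 65.96 rad [np.float64(1.151), np.float64(-0.42)]
full_t4.png top centre [591.3 134.4] size [192.6  76.9] ang 83.43 rad [np.float64(1.456), np.float64(-0.115)]Traceback (most recent call last):
  File "<stdin>", line 5, in <module>
  File "seg.py", line 7, in plate
    c=max(cv2.findContours(m,cv2.RETR_EXTERNAL,cv2.CHAIN_APPROX_NONE)[0],key=cv2.contourArea)
ValueError: max() iterable argument is empty
```

Converted, 130 mm / 600 = 0.2167, 112 mm / 600 = 0.1867, 0.347 rad / 2 = 0.1735.

```bash
cat >> rk.py <<'E'
RS=(622.1,-123.8);SY=-.42
TR=(591.5,133.6);TY=-.114
E
python3 drive.py '[0, 0.0333, 0, 0, 0, 0.03, 0.0033, 0.075, 0, 0, 0, 0.06, 0.0083, 0.1167, 0.0083, 0, 0, 0.09, 0.0167, 0.15, 0.0167, 0, 0, 0.12, 0.0233, 0.1867, 0.025, 0, 0, 0.15, 0.0283, 0.2167, 0.025, 0.0015, 0, 0.1735, 0.0283, 0.2167, 0.025, 0.0015, 0, 0.1735, 0.0283, 0.2167, 0.025, 0.0015, 0, 0.1735]' | grep pos
python3 - <<'E'
from plan import *; from rk import *
plan(at(RS,SY,(0,-145,38)),SY)
s=env.sense();print(s['ft_torque'])
snap('side','s5.png',(290,120,400,230),5);snap('top','t5.png',(330,155,440,265),5)
a=cv2.imread('pics/s5.png');b=cv2.imread('pics/t5.png');cv2.imwrite('pics/c5.png',cv2.resize(np.hstack([a,b]),(800,400)))
E
```

```text
tool_pos: [560.5, -255.5, 251.2]
t 13.3 grasp now [ 559.8 -254.7  104.2] F [-1.6  2.2 -2. ] gap 0.235 j6 -0.2
 shift [ 0.2  3.  66.1] rot [-0.007 -0.003  0.002]
[0.26334164 0.38773277 0.4532485 ]
```

View pics/c5.png

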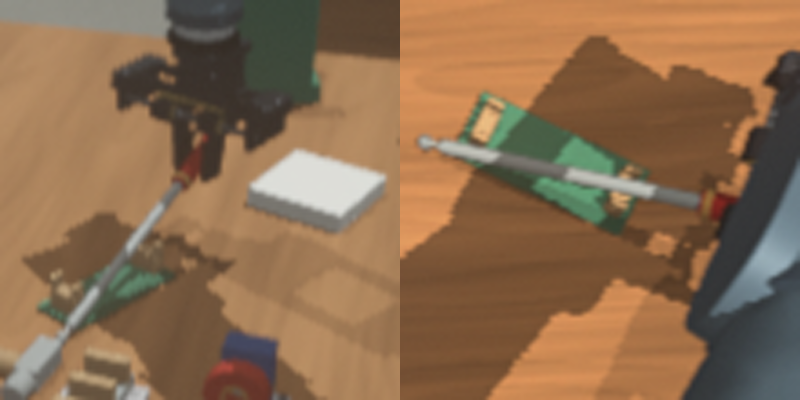

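```bash
python3 - <<'E'
from plan import *
tip=tri((308.4,210.8),(336.0,194.3));hs=tri((290+183/3.636,120+180/3.636),(330+312/3.636,155+203/3.636));print(tip,hs,np.linalg.norm(tip-hs))
d=tip-hs;print('yaw',np.arctan2(d[1],d[0])-np.pi/2,'pitch',np.arctan2(d[2],np.hypot(*d[:2])))
env.read_camera('top');s=env.sense();print(s['tool_pos'],Ro.from_quat(s['ee_rot']).as_matrix().round(3).tolist(),s['joint_velocities'],s['ft_torque'],s['gripper_force'],s['joints'])
E
```

```text
[641.39260182 -22.008898    17.13816125] [ 568.05265949 -229.05081388   90.00184408] 231.4178436228043
yaw -0.3404359997339772 pitch -0.32030669237513104
[ 560.446012   -256.05980517  252.57010759] [[0.407, 0.913, -0.004], [0.913, -0.407, 0.004], [0.002, -0.005, -1.0]] [-0.00141516 -0.00941591 -0.00519448 -0.00252937  0.00142496  0.00507351] [0.36044905 0.49288357 0.47336062] 40.267793610692024 [-6.21224362e-01  4.41532167e-01  1.60473896e+00  1.37116266e-03
  1.10064252e+00 -2.02409365e-01]
```

The axle has drooped 0.32 rad in the pads, and its shaft now lies beside the far saddle. I'll tighten the grip, lift slowly and look again.

Converted, -65 mm / 600 = -0.1083, -60 mm / 600 = -0.1.

```bash
python3 drive.py '[0, 0, -0.01, 0, 0, 0, 0, 0, -0.02, 0, 0, 0, 0, 0, -0.0333, 0, 0, 0, 0, 0, -0.05, 0, 0, 0, 0, 0, -0.0667, 0, 0, 0, 0, 0, -0.0833, 0, 0, 0, 0, 0, -0.1, 0, 0, 0, 0, 0, -0.1083, 0, 0, 0, 0, 0, -0.1083, 0, 0, 0, 0, 0, -0.1083, 0, 0, 0]' - 60| grep -E 'pos|force'
python3 - <<'E'
from seg import *
env.read_camera('top');s=env.sense();print(s['ft_torque'],s['contact_force'])
snap('side','s6.png',(280,120,390,230),5);snap('top','t6.png',(300,145,430,275),5)
a=cv2.imread('pics/s6.png');b=cv2.imread('pics/t6.png');cv2.imwrite('pics/c6.png',np.hstack([cv2.resize(a,(400,400)),cv2.resize(b,(400,400))]))
plate('full_t6.png','top',(40,70,30),(90,255,255),(335,175,405,225),8)
plate('full_t6.png','top',(0,0,150),(180,50,255),(245,195,325,238),10)
E
```

```text
tool_pos: [561.6, -257.0, 318.8]
contact_force: [-2.3, -0.1, -1.4]
gripper_force: 60.0
[-0.34754082  0.69752725  0.34967299] [-2.38027947 -0.50285616 -2.19300109]
full_t6.png top centre [ 606.2 -137.4] size [105.9  37.9] ang 60.83 rad [np.float64(1.062), np.float64(-0.509)]
full_t6.png top centre [591.5 134.3] size [192.5  77.1] ang 83.29 rad [np.float64(1.454), np.float64(-0.117)]
```

View pics/c6.png

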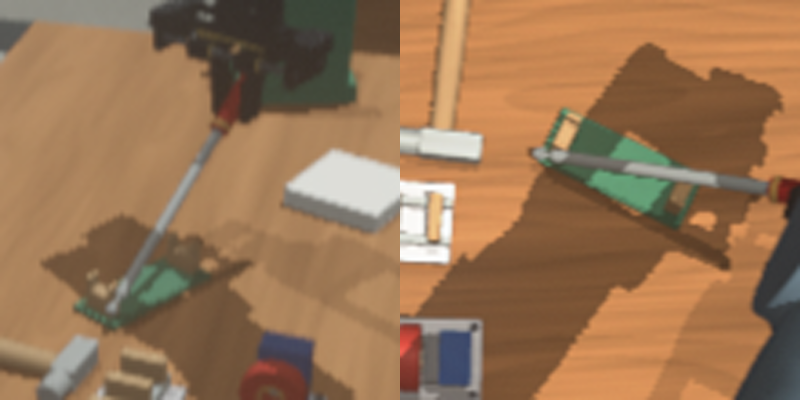

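```bash
python3 - <<'E'
from plan import *
tip=tri((311.6,204.7),(344.5,194.7));hs=tri((280+222/3.636,120+127/3.636),(300+368*.325,145+188*.325));print(tip,hs,np.linalg.norm(tip-hs))
d=tip-hs;print('yaw',np.arctan2(d[1],d[0])-np.pi/2,'pitch',np.arctan2(d[2],np.hypot(*d[:2])))
s=env.sense();R=Ro.from_quat(s['ee_rot']).as_matrix();print(R.round(3).tolist(),(s['tool_pos']+R@[0,0,147]))
E
```

```text
[635.89247181 -45.69019094  29.52027297] [ 567.41416656 -221.31938493  156.14521234] 227.08757636499266
yaw -0.3717716576513268 pitch -0.5914966095191051
[[0.408, 0.913, -0.002], [0.913, -0.408, 0.002], [0.001, -0.003, -1.0]] [ 561.2610686  -256.43173269  171.25742984]
```

Converted, -48 mm / 600 = -0.08, -42 mm / 600 = -0.07.

```bash
python3 drive.py '[0, -0.005, 0, 0, 0, 0, 0, -0.01, -0.005, 0, 0, 0, 0, -0.015, -0.01, 0, 0, 0, 0, -0.0167, -0.02, 0, 0, 0, 0, -0.0167, -0.03, 0, 0, 0, 0, -0.0167, -0.04, 0, 0, 0, 0, -0.0167, -0.05, 0, 0, 0, 0, -0.0167, -0.06, 0, 0, 0, 0, -0.0167, -0.07, 0, 0, 0, 0, -0.0167, -0.08, 0, 0, 0]'|grep force;  python3 drive.py '[0, 0, -0.01, 0, 0, 0, 0, 0, -0.02, 0, 0, 0, 0, 0, -0.03, 0, 0, 0, 0, 0, -0.04, 0, 0, 0, 0, 0, -0.0467, 0, 0, 0, 0, 0, -0.05, 0, 0, 0, 0, 0, -0.05, 0, 0, 0]'|grep -E 'force|pos'
python3 - <<'E'
from seg import *
env.read_camera('top');s=env.sense();print(s['ft_torque'],s['contact_force'])
snap('side','s7.png',(280,70,440,230),5);snap('top','t7.png',(310,145,440,275),5)
a=cv2.imread('pics/s7.png');b=cv2.imread('pics/t7.png');cv2.imwrite('pics/c7.png',np.hstack([cv2.resize(a,(400,400)),cv2.resize(b,(400,400))]))
E
```

```text
contact_force: [0.7, 0.0, -2.9]
gripper_force: 59.8
tool_pos: [552.6, -252.8, 396.9]
contact_force: [0.0, -0.8, -3.4]
gripper_force: 59.8
[-0.34018629  0.19604331 -0.01291951] [ 0.47226845 -0.86670111 -3.26192969]
```

View pics/c7.png

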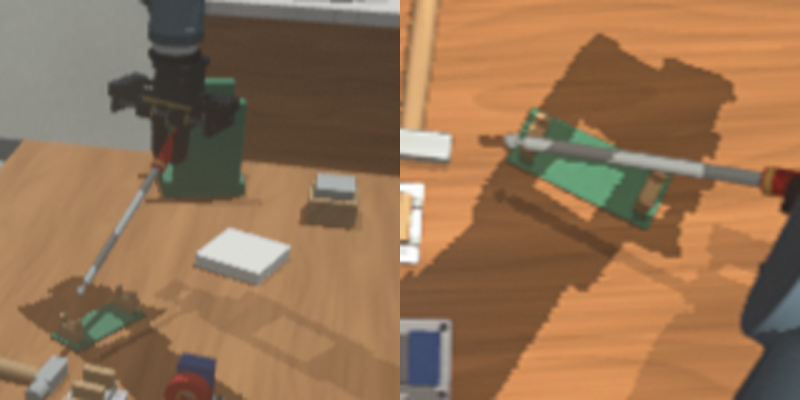

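```bash
python3 - <<'E'
from plan import *
from fit import fit
tip=tri((312,186),(346.4,191.15));hs=tri((344,134),(430.25,203.5));print(tip,hs,np.linalg.norm(tip-hs))
d=tip-hs;print('yaw',np.arctan2(d[1],d[0])-np.pi/2,'pitch',np.arctan2(d[2],np.hypot(*d[:2])))
s=env.sense();R=Ro.from_quat(s['ee_rot']).as_matrix();print((s['tool_pos']+R@[0,0,147]))
c=[(30,75,8),(-30,75,8),(-30,-75,8)]
u=[(310+(x-400)*.325,145+y*.325) for x,y in((533,108),(507,163),(645,228))]
fit('rest',list(zip(c,u)),[((30,-75,8),u[0])][:0] or [(( -30,75,8),(280+80*.4,70+347*.4))],[622,-124,0,-.42])
E
```

```text
[631.24107441 -44.3279409  108.17234217] [ 558.52533715 -221.16357798  241.25361162] 232.9571747467058
yaw -0.3901285735398614 pitch -0.6080514464409041
[ 552.1775395  -252.24891112  249.20792206]
rest [ 6.24043e+02 -1.26863e+02  2.60600e+00 -4.96000e-01] res [[-0.3, -0.1], [-0.2, -0.1], [2.0, 0.4], [-0.3, 0.1]]
```

Careful with the scale: shifts go in shares of 60 cm and turns go in shares of 2 rad. That gives: -80.6 mm / 600 = -0.1343, -75.6 mm / 600 = -0.126, 0.58 rad / 2 = 0.29.

```bash
python3 drive.py '[-0.0147, 0, 0.0005, 0, 0.03, 0, -0.0293, 0, 0.0017, 0, 0.06, 0, -0.0438, 0, 0.004, 0, 0.09, 0, -0.0582, 0, 0.007, 0, 0.12, 0, -0.0723, 0, 0.011, 0, 0.15, 0, -0.0863, 0, 0.0157, 0, 0.18, 0, -0.0998, 0, 0.0213, 0, 0.21, 0, -0.1132, 0, 0.0277, 0, 0.24, 0, -0.126, 0, 0.0348, 0, 0.27, 0, -0.1343, 0, 0.04, 0, 0.29, 0]'|grep -E 'force|pos'
python3 drive.py '[-0.0833, 0, 0, 0, 0, 0, -0.1333, 0, 0, 0, 0, 0, -0.1333, 0, 0, 0, 0, 0, -0.1333, 0, 0, 0, 0, 0]'|grep -E 'force|pos'
python3 - <<'E'
from seg import *
s=env.sense();R=Ro.from_quat(s['ee_rot']).as_matrix();print((s['tool_pos']+R@[0,0,147]),R.round(3).tolist(),s['ft_torque'])
snap('side','s8.png',(280,70,440,230),5);snap('top','t8.png',(320,145,450,275),5)
a=cv2.imread('pics/s8.png');b=cv2.imread('pics/t8.png');cv2.imwrite('pics/c8.png',np.hstack([cv2.resize(a,(400,400)),cv2.resize(b,(400,400))]))
plate('full_t8.png','top',(40,70,30),(90,255,255),(335,175,405,225),8)
E
```

```text
tool_pos: [519.3, -327.0, 371.7]
contact_force: [0.5, -0.1, -1.7]
gripper_force: 59.8
tool_pos: [492.1, -387.6, 327.9]
contact_force: [-0.7, -0.3, -2.0]
gripper_force: 59.9
[ 524.73065883 -313.6269234   205.0983013 ] [[0.343, 0.913, 0.222], [0.761, -0.409, 0.503], [0.55, -0.004, -0.835]] [-0.62903149  0.29704866  0.02310319]
full_t8.png top centre [ 625.9 -124.5] size [148.6  59. ] ang 59.93 rad [np.float64(1.046), np.float64(-0.525)]
```

View pics/c8.png

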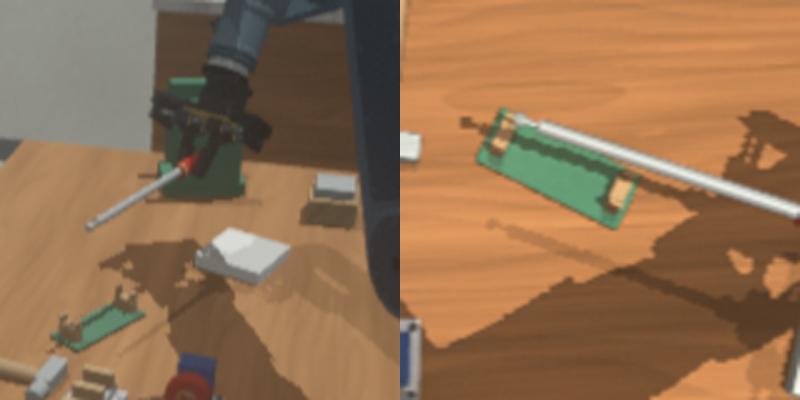

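```bash
cat > plan2.py <<'E'
from plan import *
def plan2(g,yaw,tilt):
    s=env.sense();R=Ro.from_quat(s['ee_rot']);p=np.array(s['tool_pos'])
    y=np.array([np.cos(yaw),np.sin(yaw),0]);z=np.array([0,0,-1.]);x=np.cross(y,z)
    Rt=Ro.from_matrix(np.c_[x,y,z])*Ro.from_rotvec([0,tilt,0])
    d=R.inv().apply(np.array(g)-Rt.apply([0,0,147])-p)
    print('t',round(s['clock'],2),'grasp now',(p+R.apply([0,0,147])).round(1),'F',np.round(s['contact_force'],1),' shift',d.round(1),'rot',(R.inv()*Rt).as_rotvec().round(3))
    return R,p,Rt
E
sed -i 's/^RS=.*/RS=(625.7,-124.6);SY=-.525/' rk.py
python3 - <<'E'
from plan2 import *; from rk import *
tip=tri((315.2,160.8),(365.5,186.3));hs=tri((356,134.8),(448.4,214.9));print(tip,hs,np.linalg.norm(tip-hs))
d=tip-hs;print('yaw',np.arctan2(d[1],d[0])-np.pi/2,'pitch',np.arctan2(d[2],np.hypot(*d[:2])))
for t in(.5,.58):plan2(at(RS,SY,(0,-145,90)),SY,t)
E
```

```text
[626.79194224 -84.37866509 186.96661628] [ 525.94516082 -265.24680612  225.2427996 ] 210.59065499774294
yaw -0.5086370843532473 pitch -0.18277223098322257
t 17.95 grasp now [ 525.5 -312.9  206.3] F [ 0.5  0.1 -2.4]  shift [  5.7  -7.9 135.6] rot [-0.056 -0.081  0.09 ]
t 17.95 grasp now [ 525.5 -312.9  206.3] F [ 0.5  0.1 -2.4]  shift [ -6.   -9.  135.2] rot [-0.059 -0.001  0.087]
```

```bash
python3 - <<'E'
from plan2 import *
for u in((516,119),(519,121)):
    t=tri((280+87*.4,70+227*.4),(320+(u[0]-400)*.325,145+u[1]*.325));d=t-[524.9,-313.3,205.5];print(t,np.linalg.norm(d),np.arctan2(d[0],d[1]),np.arcsin(d[2]/np.linalg.norm(d)))
E
```

```text
[627.2140621  -64.9386252  197.14812614] 268.74019720120043 0.3907709513685317 -0.031082878371250445
[626.88033804 -67.23723628 195.84643662] 266.5334206509146 0.39289957851320556 -0.0362268837289822
```

Converted, 135 mm / 600 = 0.225, -9.3 mm / 600 = -0.0155, 0.087 rad / 2 = 0.0435.

```bash
python3 drive.py '[-0.0017, -0.0017, 0.0167, -0.003, 0.001, 0.0045, -0.0033, -0.0033, 0.0367, -0.006, 0.002, 0.009, -0.005, -0.005, 0.06, -0.009, 0.003, 0.0135, -0.0067, -0.0067, 0.0833, -0.012, 0.004, 0.018, -0.0083, -0.0083, 0.11, -0.015, 0.005, 0.0225, -0.01, -0.01, 0.1367, -0.018, 0.006, 0.027, -0.0117, -0.0117, 0.1633, -0.021, 0.007, 0.0315, -0.0133, -0.0133, 0.1883, -0.024, 0.008, 0.036, -0.015, -0.015, 0.21, -0.027, 0.009, 0.04, -0.015, -0.0155, 0.225, -0.03, 0.01, 0.0435]'|grep -E 'force|pos'
python3 drive.py '[0, 0, 0, 0, 0, 0, 0, 0, 0, 0, 0, 0]'|grep -E 'force|pos'
python3 - <<'E'
from plan2 import *; from rk import *; from seg import plate
plan2(at(RS,SY,(0,-145,90)),SY,.6);R,p,_=plan2(at(RS,SY,(0,-145,38)),SY,.6)
s=env.sense();print(s['ft_torque'])
snap('side','s9.png');snap('top','t9.png')
a=cv2.imread('pics/s9.png')[120:220,280:400];b=cv2.imread('pics/t9.png')[145:245,330:450]
cv2.imwrite('pics/c9.png',np.hstack([cv2.resize(a,(400,333),interpolation=2),cv2.resize(b,(400,333),interpolation=2)]))
g=p+R.apply([0,0,147]);ax=Ro.from_rotvec([0,-.6,0]);d=(R*ax).apply([1,0,0])
t=g+270*d;print('pred tip',t,proj('side',t),proj('top',t))
E
```

```text
tool_pos: [510.6, -321.3, 209.1]
contact_force: [0.3, 0.5, -2.0]
gripper_force: 59.9
tool_pos: [510.9, -322.5, 210.9]
contact_force: [0.7, -0.3, -2.0]
gripper_force: 59.9
t 19.15 grasp now [ 552.5 -250.5   89.7] F [ 0.7 -0.3 -2. ]  shift [0.9 0.2 0.1] rot [-0.001 -0.001 -0.001]
t 19.15 grasp now [ 552.5 -250.5   89.7] F [ 0.7 -0.3 -2. ]  shift [-28.5   0.2  43. ] rot [-0.001 -0.001 -0.001]
[-0.66830734  0.41614396  0.06237171]
pred tip [687.92345213 -16.95840729  90.06917513] [294.54612909 192.20349021] [334.51679752 172.9628024 ]
```

View pics/c9.png

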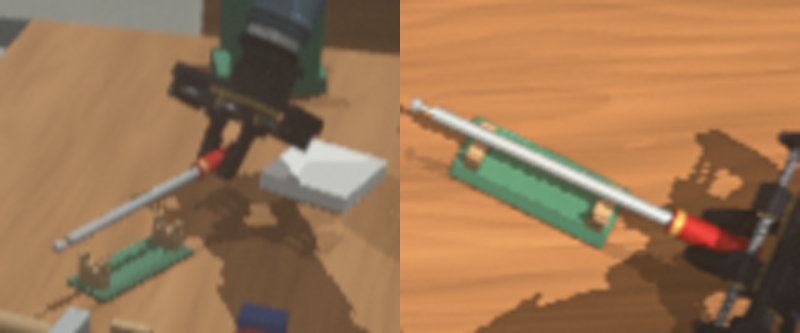

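```bash
python3 - <<'E'
from plan2 import *; from rk import *; from seg import plate,fit
g=np.array([552.5,-250.5,89.7])
t=tri((280+57/3.333,120+245/3.333),(330+13/3.333,145+103/3.333));d=t-g;print(t,np.linalg.norm(d),'yaw',-np.arctan2(d[0],d[1]),d[2])
k=[tri((280+u[0]/3.333,120+u[1]/3.333),(330+(v[0]-400)/3.333,145+v[1]/3.333)) for u,v in(((58,245),(414,104)),((203,167),(678,222)))]
d=k[0]-k[1];print(k,np.linalg.norm(d),'yaw',-np.arctan2(d[0],d[1]),d[2])
sys=[((280+u[0]/3.333,120+u[1]/3.333)) for u in((70,282),(101,300),(192,252))]
top=[(330+(u[0]-400)/3.333,145+u[1]/3.333) for u in((478,118),(451,174),(606,247))]
c=[(30,75,8),(-30,75,8),(-30,-75,8)]
fit('rest',list(zip(c,top)),list(zip(c,sys)),[625.7,-124.6,0,-.525])
E
```

```text
[679.10303082 -15.04155173  87.52787447] 267.34570578971994 yaw -0.4933410070709839 -2.1721255313360075
[array([678.26879499, -15.8353013 ,  87.20353062]), array([ 565.19504915, -222.02580388,   91.43956437])] 235.19808531028335 yaw -0.5016097766181967 -4.23603374848409
rest [ 6.26490e+02 -1.29567e+02 -6.97200e+00 -5.03000e-01] res [[0.3, -0.5], [-0.1, 0.3], [-0.1, 0.2], [-1.5, -0.1], [0.8, 0.5], [-0.1, -0.3]]
```

```bash
cat > ln.py <<'E'
from plan2 import *; from rk import *
def line(f,z,box):
    im=cv2.imread('pics/'+f)[box[1]:box[3],box[0]:box[2]]
    h=cv2.cvtColor(cv2.resize(im,None,fx=6,fy=6,interpolation=cv2.INTER_CUBIC),cv2.COLOR_BGR2HSV)
    m=cv2.inRange(h,(0,0,130),(180,60,255));m=cv2.morphologyEx(m,cv2.MORPH_OPEN,np.ones((5,5)))
    n,l,st,_=cv2.connectedComponentsWithStats(m);k=1+np.argmax(st[1:,4]);p=np.argwhere(l==k)[:,::-1]
    W=np.array([onz('top',((u+.5)/6-.5+box[0],(v+.5)/6-.5+box[1]),z) for u,v in p[::7]])
    d=W-np.array(RS);c,s=np.cos(SY),np.sin(SY);q=np.c_[c*d[:,0]+s*d[:,1],-s*d[:,0]+c*d[:,1]]
    a,b=np.polyfit(q[:,1],q[:,0],1);print('z',z,'n',len(W),'slope',a.round(4),'x at +60,-60',(b+60*a).round(1),(b-60*a).round(1),'y range',q[:,1].min().round(1),q[:,1].max().round(1))
E
python3 - <<'E'
from ln import *; from seg import plate
plate('full_t8.png','top',(40,70,30),(90,255,255),(335,175,405,225),8)
for z in(86,90): line('t9.png',z,(325,165,420,225))
E
```

```text
full_t8.png top centre [ 625.9 -124.5] size [148.6  59. ] ang 59.93 rad [np.float64(1.046), np.float64(-0.525)]
z 86 n 1832 slope -0.0305 x at +60,-60 -4.4 -0.8 y range -106.1 124.5Traceback (most recent call last):
  File "<stdin>", line 3, in <module>
  File "ln.py", line 7, in line
    W=np.array([onz('top',((u+.5)/6-.5+box[0],(v+.5)/6-.5+box[1]),z) for u,v in p[::7]])
                ~~~^^^^^^^^^^^^^^^^^^^^^^^^^^^^^^^^^^^^^^^^^^^^^^^^^
  File "h.py", line 11, in onz
    M=P(name);H=np.c_[M[:,0],M[:,1],M[:,2]*z+M[:,3]];v=np.linalg.solve(H,[*px,1]);return v[:2]/v[2]
  File "h.py", line 5, in P
    c=env.camera_info(name);K=np.array([[c['fx'],0,c['cx']],[0,c['fy'],c['cy']],[0,0,1]])
ValueError: time passes only in moves, steps and waits
```

```bash
sed -i 's/^def P(name)/import functools\n@functools.lru_cache(None)\ndef P(name)/' h.py
python3 - <<'E'
from plan2 import *; from rk import *
plan2(at(RS,SY,(-1,-145,60)),-.55,.6)
E
```

```text
t 19.25 grasp now [ 552.7 -251.2   90.3] F [ 0.8 -0.3 -1.6]  shift [-16.   -3.3  25.6] rot [-0.013 -0.001  0.02 ]
```

Converted, 25.6 mm / 600 = 0.0427, 20 mm / 600 = 0.0333, 0.02 rad / 2 = 0.01.

```bash
python3 drive.py '[-0.005, -0.001, 0.0083, -0.0015, 0, 0.002, -0.01, -0.002, 0.0167, -0.003, 0, 0.004, -0.015, -0.0033, 0.025, -0.0045, 0, 0.006, -0.02, -0.0043, 0.0333, -0.0055, 0, 0.008, -0.0267, -0.0055, 0.0427, -0.0065, 0, 0.01, -0.0267, -0.0055, 0.0427, -0.0065, 0, 0.01, -0.0267, -0.0055, 0.0427, -0.0065, 0, 0.01]'|grep -E 'force|pos'
python3 - <<'E'
from ln import *; from seg import plate
plan2(at(RS,SY,(-1,-145,38)),-.55,.6)
snap('top','t10.png')
for z in(56,60): line('t10.png',z,(325,165,420,225))
plate('t10.png','top',(40,70,30),(90,255,255),(335,175,405,225),8)
E
```

```text
tool_pos: [508.4, -319.7, 180.3]
contact_force: [0.3, -0.1, -2.1]
gripper_force: 59.9
t 19.95 grasp now [ 551.6 -248.6   59.1] F [ 0.3 -0.1 -2.1]  shift [-12.2   0.7  17.1] rot [-0.002 -0.002 -0.001]
z 56 n 1724 slope -0.005 x at +60,-60 -1.8 -1.2 y range -104.2 126.3
z 60 n 1724 slope -0.005 x at +60,-60 -2.9 -2.3 y range -103.6 125.9
t10.png top centre [ 613.8 -117.6] size [149.1  31.3] ang 59.92 rad [np.float64(1.046), np.float64(-0.525)]
```

Converted, 17.1 mm / 600 = 0.0285, 16 mm / 600 = 0.0267.

```bash
python3 drive.py '[-0.0033, 0.0017, 0.005, 0, 0, 0, -0.0067, 0.0027, 0.01, 0, 0, 0, -0.0108, 0.0033, 0.015, 0, 0, 0, -0.015, 0.0037, 0.0217, 0, 0, 0, -0.0183, 0.0037, 0.0267, 0, 0, 0, -0.02, 0.0037, 0.0285, 0, 0, 0, -0.02, 0.0037, 0.0285, 0, 0, 0]'|grep -E 'force|pos'
for i in 1 2; do python3 drive.py '[-0.0008, 0, 0.0013, 0, 0, 0, -0.0017, 0, 0.0027, 0, 0, 0, -0.0017, 0, 0.0027, 0, 0, 0]'|grep -E 'force|pos'; done
python3 - <<'E'
from ln import *
plan2(at(RS,SY,(1,-145,36)),-.55,.6)
print(env.sense()['ft_torque'])
snap('top','t11.png')
line('t11.png',36,(325,165,420,225))
E
```

```text
tool_pos: [510.1, -320.9, 159.4]
contact_force: [-0.3, 0.1, -2.5]
gripper_force: 59.9
tool_pos: [510.3, -321.0, 158.0]
contact_force: [0.1, -0.0, -0.7]
gripper_force: 59.9
tool_pos: [510.3, -321.1, 156.1]
contact_force: [-1.6, -0.7, -0.1]
gripper_force: 59.9
t 21.3 grasp now [ 553.6 -250.    34.9] F [-1.6 -0.7 -0.1]  shift [ 0.6  0.3 -1.1] rot [-0.001 -0.001 -0.001]
[-0.47084486  0.44905607  0.04263692]
z 36 n 1638 slope 0.0062 x at +60,-60 1.7 0.9 y range -104.8 127.2
```

Converted, 1.6 mm / 600 = 0.0027, -1 mm / 600 = -0.0017.

```bash
for i in 1 2; do python3 drive.py '[-0.0008, 0, 0.0013, 0, 0, 0, -0.0017, 0, 0.0027, 0, 0, 0, -0.0017, 0, 0.0027, 0, 0, 0]'|grep -E 'force|pos'; done; python3 -c "
from h import *
print(env.sense()['ft_torque'])"
```

```text
tool_pos: [510.4, -321.0, 154.2]
contact_force: [-1.8, -2.0, 1.2]
gripper_force: 59.9
tool_pos: [510.4, -321.0, 152.3]
contact_force: [-2.8, -2.3, 2.6]
gripper_force: 59.8
[-0.38565399  0.36636392  0.11884889]
```

Converted, -0.8 mm / 600 = -0.0013, 0.5 mm / 600 = 0.0008.

```bash
python3 drive.py '[0.0008, 0, -0.0013, 0, 0, 0, 0.0008, 0, -0.0013, 0, 0, 0, 0.0008, 0, -0.0013, 0, 0, 0]' 0.3 10|grep -E 'force|pos|gap';python3 drive.py '[0, 0, 0, 0, 0, 0, 0, 0, 0, 0, 0, 0, 0, 0, -0.0167, 0, 0, 0, 0, 0, -0.0417, 0, 0, 0, 0, 0, -0.075, 0, 0, 0, 0, 0, -0.1333, 0, 0, 0, 0, 0, -0.2, 0, 0, 0, 0, 0, -0.2667, 0, 0, 0, 0, 0, -0.2667, 0, 0, 0]' 0.55 |grep -E 'force|pos|gap'
python3 - <<'E'
from ln import *; from seg import plate
plan2(at(RS,SY,(1,-145,36)),-.55,0)
snap('top','t12.png');snap('side','s12.png')
line('t12.png',36,(325,165,420,225))
h=cv2.inRange(cv2.cvtColor(cv2.imread('pics/t12.png')[150:260,380:460],cv2.COLOR_BGR2HSV),(0,150,60),(6,255,255))+cv2.inRange(cv2.cvtColor(cv2.imread('pics/t12.png')[150:260,380:460],cv2.COLOR_BGR2HSV),(170,150,60),(180,255,255))
p=np.argwhere(h>0)[:,::-1]+[380,150];print(len(p),p.min(0),p.max(0))
e=p[np.argmax(p[:,0])];print('handle end z36',onz('top',e,36),'expected',at(RS,SY,(0,-180,36)))
a=cv2.imread('pics/s12.png')[120:220,280:400];b=cv2.imread('pics/t12.png')[145:245,330:450]
cv2.imwrite('pics/c12.png',np.hstack([cv2.resize(a,(400,333),interpolation=2),cv2.resize(b,(400,333),interpolation=2)]))
E
```

```text
tool_pos: [510.4, -320.3, 152.9]
contact_force: [0.9, 0.1, -0.3]
finger_gap: 0.301
gripper_force: 0.0
tool_pos: [462.7, -402.5, 291.9]
contact_force: [-0.0, -1.2, 1.0]
finger_gap: 0.549
gripper_force: 0.0
t 23.15 grasp now [ 506.9 -332.8  170.2] F [-0.  -1.2  1. ]  shift [ 85.5  -3.1 189.6] rot [ 0.009 -0.596 -0.001]
z 36 n 1675 slope 0.009 x at +60,-60 2.8 1.7 y range -104.4 126.5
166 [408 213] [431 228]
handle end z36 [ 542.38707431 -283.19650017] expected [ 535.48165916 -280.35830949   36.        ]
```

View pics/c12.png

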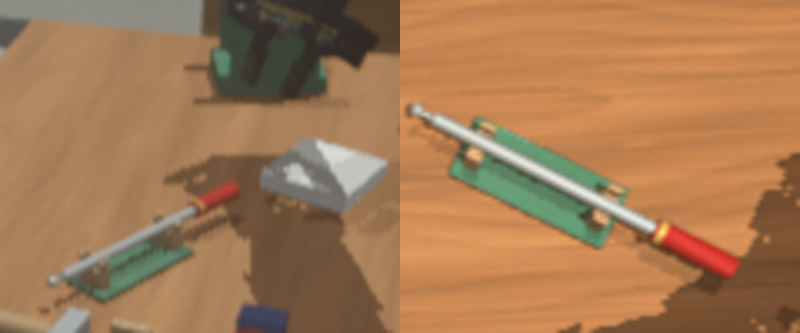

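The axle lies in both saddles with its middle over the rest. Next is the red wheel.

```bash
python3 - <<'E'
from plan2 import *; from rk import *
plan2(at(RK,RY,(0,-60,144)),RY,0)
E
```

```text
t 23.25 grasp now [ 506.3 -328.6  165.5] F [ 0.8  0.7 -0.1]  shift [ 338.5 -258.2  226.1] rot [ 0.144 -0.588 -0.463]
```

Converted, 298 mm / 600 = 0.4967, 266 mm / 600 = 0.4433, -0.518 rad / 2 = -0.259.

```bash
python3 drive.py '[0.0283, -0.0217, 0.0183, 0.0035, -0.015, -0.0115, 0.07, -0.0533, 0.0467, 0.009, -0.0365, -0.029, 0.1233, -0.0933, 0.0817, 0.0155, -0.064, -0.05, 0.1767, -0.135, 0.1183, 0.0225, -0.092, -0.0725, 0.23, -0.175, 0.1533, 0.0295, -0.12, -0.0945, 0.2833, -0.2167, 0.19, 0.036, -0.1475, -0.116, 0.3367, -0.2567, 0.225, 0.043, -0.175, -0.138, 0.39, -0.2967, 0.26, 0.05, -0.203, -0.16, 0.4433, -0.3383, 0.2967, 0.0565, -0.231, -0.182, 0.4967, -0.3783, 0.3317, 0.0635, -0.259, -0.204]' 1.0|grep pos
python3 - <<'E'
from plan2 import *; from rk import *
plan2(at(RK,RY,(0,-60,144)),RY,0)
E
```

```text
tool_pos: [455.5, 28.4, 288.9]
t 24.25 grasp now [458.4  38.6 142.3] F [ 0.6  0.4 -0.9]  shift [54.  -6.3  1.7] rot [ 0.013 -0.071 -0.052]
```

Converted, 54 mm / 600 = 0.09, 45 mm / 600 = 0.075, -0.071 rad / 2 = -0.0355.

```bash
python3 drive.py '[0.0417, -0.005, 0.0017, 0.003, -0.0175, -0.0125, 0.075, -0.0083, 0.0025, 0.005, -0.03, -0.0225, 0.09, -0.0105, 0.0028, 0.0065, -0.0355, -0.026, 0.09, -0.0105, 0.0028, 0.0065, -0.0355, -0.026, 0.09, -0.0105, 0.0028, 0.0065, -0.0355, -0.026]'|grep pos
python3 - <<'E'
from plan2 import *; from rk import *
plan2(at(RK,RY,(0,-60,49)),RY,0)
snap('top','t13.png');snap('side','s13.png')
# colour blobs in top view
for f in('t12.png','t13.png'):
  h=cv2.cvtColor(cv2.imread('pics/'+f)[235:285,232:332],cv2.COLOR_BGR2HSV)
  for n,lo,hi in(('red',(0,150,60),(7,255,255)),('blue',(105,120,40),(130,255,255))):
    m=cv2.inRange(h,lo,hi); k,l,st,c=cv2.connectedComponentsWithStats(m)
    for i in range(1,k):
        if st[i,4]>25: u=c[i]+[232,235];print(f,n,st[i],u.round(1),onz('top',u,72).round(1))
E
```

```text
tool_pos: [457.2, 80.1, 291.6]
t 24.75 grasp now [457.3  80.3 144.6] F [-0.3  0.5 -0.8]  shift [ 2.4 -1.5 95.6] rot [ 0.001 -0.002 -0.002]
t12.png red [ 67  16   7  20 124] [302.3 260.8] [454.9  83. ]
t12.png blue [ 7 16  9 16 54] [244.1 260.3] [464.5 238.3]
t12.png blue [38 27  6  6 29] [272.  264.7] [448.9 164.1]
t13.png blue [ 7 16  9 16 72] [244.2 259.9] [465.4 237.9]
```

Converted, 95 mm / 600 = 0.1583, 90 mm / 600 = 0.15.

```bash
python3 drive.py '[0.0017, -0.0012, 0.0333, 0, 0, 0, 0.0033, -0.0017, 0.0833, 0, 0, 0, 0.0033, -0.0017, 0.125, 0, 0, 0, 0.0033, -0.0017, 0.15, 0, 0, 0, 0.0033, -0.0017, 0.1583, 0, 0, 0, 0.0033, -0.0017, 0.1583, 0, 0, 0]'|grep -E 'pos|force'; python3 drive.py '[0, 0, 0, 0, 0, 0, 0, 0, 0, 0, 0, 0, 0, 0, 0, 0, 0, 0, 0, 0, 0, 0, 0, 0, 0, 0, 0, 0, 0, 0]' 0.5 15; python3 -c "
from plan2 import *; from rk import *
plan2(at(RK,RY,(0,-60,49)),RY,0)"
```

```text
tool_pos: [456.7, 81.8, 196.7]
contact_force: [0.1, 1.3, -0.5]
gripper_force: 0.0
clock: 25.95
tool_pos: [457.0, 82.6, 197.6]
ee_rot: [0.733, 0.68, 0.002, 0.001]
contact_force: [-1.3, -0.5, 3.1]
finger_gap: 0.66
gripper_force: 15.0
t 25.95 grasp now [457.4  82.8  50.6] F [-1.3 -0.5  3.1]  shift [ 0.  -1.1  1.6] rot [ 0.003 -0.002 -0.002]
```

Converted, -75 mm / 600 = -0.125, -60 mm / 600 = -0.1.

```bash
python3 drive.py '[0, 0, -0.0083, 0, 0, 0, 0, 0, -0.025, 0, 0, 0, 0, 0, -0.0583, 0, 0, 0, 0, 0, -0.1, 0, 0, 0, 0, 0, -0.125, 0, 0, 0, 0, 0, -0.125, 0, 0, 0]' - 25|grep -E 'pos|force|gap'; python3 - <<'E'
from plan2 import *; from rk import *
from seg import plate
snap('top','t14.png');plate('t14.png','top',(0,0,150),(180,50,255),(245,195,325,238),10)
plan2(at(TR,TY,(0,20,125)),TY,0)
E
```

```text
tool_pos: [457.7, 82.5, 274.9]
contact_force: [0.2, 0.2, -0.7]
finger_gap: 0.661
gripper_force: 25.0
t14.png top centre [605.5 131.3] size [189.2  48. ] ang 83.45 rad [np.float64(1.456), np.float64(-0.114)]
t 26.6 grasp now [457.9  82.6 126.5] F [ 0.4 -0.4 -1.3]  shift [ 81.  131.    2.3] rot [ 0.005 -0.002  0.039]
```

```bash
python3 - <<'E'
from plan2 import *; from rk import *; from fit import T
# wooden fins in t12 (unoccluded)
box=(240,195,330,240);s=6
im=cv2.resize(cv2.imread('pics/t12.png')[box[1]:box[3],box[0]:box[2]],None,fx=s,fy=s,interpolation=2)
for u,fy in(((131,163),80),((194,167),40),((256,171),0),((318,174),-40),((380,178),-80)):
    print(fy,onz('top',T([u],(225,175),4.4)[0],47).round(1),at(TR,TY,(0,fy,48)).round(1))
E
```

```text
80 [599.7 212.5] [600.6 213.1  48. ]
40 [594.9 172.4] [596.1 173.3  48. ]
0 [590.2 132.9] [591.5 133.6  48. ]
-40 [586.1  93.5] [586.9  93.9  48. ]
-80 [581.4  54.1] [582.4  54.1  48. ]
```

Converted, 130.5 mm / 600 = 0.2175, 80.5 mm / 600 = 0.1342, 0.04 rad / 2 = 0.02.

```bash
sed -i 's/^TR=.*/TR=(591.0,133.1);TY=-.115/' rk.py; python3 drive.py '[0.0167, 0.025, 0, 0, 0, 0.0025, 0.0467, 0.075, 0, 0, 0, 0.0075, 0.08, 0.13, 0, 0, 0, 0.0125, 0.11, 0.18, 0, 0, 0, 0.016, 0.1267, 0.2067, 0, 0, 0, 0.0185, 0.1342, 0.2175, 0, 0.001, 0, 0.02, 0.1342, 0.2175, 0, 0.001, 0, 0.02, 0.1342, 0.2175, 0, 0.001, 0, 0.02]'|grep -E 'pos'; python3 - <<'E'
from plan2 import *; from rk import *
plan2(at(TR,TY,(0,20,50.6)),TY,0)
from seg import plate
snap('side','s15.png')
E
```

```text
tool_pos: [591.8, 152.7, 271.6]
t 27.4 grasp now [591.5 152.9 124.6] F [ 0.2 -0.4 -1.4]  shift [ 0.4  1.6 74. ] rot [-0.002 -0.001  0.   ]
```

Converted, 68 mm / 600 = 0.1133, 64 mm / 600 = 0.1067.

```bash
python3 drive.py '[0.0007, 0.0025, 0.025, 0, 0, 0, 0.0007, 0.0025, 0.0533, 0, 0, 0, 0.0007, 0.0025, 0.075, 0, 0, 0, 0.0007, 0.0025, 0.0933, 0, 0, 0, 0.0007, 0.0025, 0.1067, 0, 0, 0, 0.0007, 0.0025, 0.1133, 0, 0, 0, 0.0007, 0.0025, 0.1133, 0, 0, 0]'|grep -E 'pos|force'; python3 drive.py '[0, 0, 0.0033, 0, 0, 0, 0, 0, 0.0067, 0, 0, 0, 0, 0, 0.0067, 0, 0, 0]'|grep -E 'pos|force';python3 drive.py '[0, 0, 0.0017, 0, 0, 0, 0, 0, 0.0033, 0, 0, 0, 0, 0, 0.0033, 0, 0, 0]'|grep -E 'pos|force'
```

```text
tool_pos: [594.2, 153.3, 204.0]
contact_force: [0.3, 0.6, -1.3]
gripper_force: 25.0
tool_pos: [594.4, 153.3, 200.7]
contact_force: [0.2, 0.1, -1.3]
gripper_force: 25.0
tool_pos: [594.3, 153.3, 198.5]
contact_force: [0.8, -0.2, -2.0]
gripper_force: 25.0
```

Converted, 0.7 mm / 600 = 0.0012.

```bash
for i in 1 2 3; do python3 drive.py '[0, 0, 0.0012, 0, 0, 0, 0, 0, 0.0012, 0, 0, 0, 0, 0, 0.0012, 0, 0, 0]'|grep -E 'pos|contact';done
```

```text
tool_pos: [594.3, 153.3, 197.9]
contact_force: [-0.3, 0.8, -1.2]
tool_pos: [594.4, 153.3, 197.6]
contact_force: [-2.3, -0.2, 3.2]
tool_pos: [594.5, 153.4, 197.4]
contact_force: [-3.9, -0.5, 8.5]
```

Converted, -0.5 mm / 600 = -0.0008.

```bash
python3 drive.py '[0, 0, -0.0008, 0, 0, 0, 0, 0, -0.0008, 0, 0, 0, 0, 0, -0.0008, 0, 0, 0, 0, 0, -0.0008, 0, 0, 0]' 0.75|grep -E 'contact|gap'; python3 drive.py '[0, 0, 0, 0, 0, 0, 0, 0, 0, 0, 0, 0, 0, 0, -0.025, 0, 0, 0, 0, 0, -0.0667, 0, 0, 0, 0, 0, -0.125, 0, 0, 0, 0, 0, -0.1583, 0, 0, 0, 0, 0, -0.1583, 0, 0, 0]' 1.0|grep -E 'contact|gap'; python3 - <<'E'
from plan2 import *; from rk import *
plan2(at(RK,RY,(0,20,144)),RY,0)
E
```

```text
contact_force: [0.4, 0.4, -0.2]
finger_gap: 0.749
contact_force: [-0.2, 0.0, 0.4]
finger_gap: 1.003
t 30.75 grasp now [597.1 153.7 150. ] F [-0.2  0.   0.4]  shift [  -6.3 -134.3    4.9] rot [ 0.008 -0.003 -0.042]
```

Converted, -134 mm / 600 = -0.2233, -115 mm / 600 = -0.1917, -0.042 rad / 2 = -0.021.

```bash
python3 drive.py '[-0.0017, -0.025, 0, 0, 0, -0.005, -0.0033, -0.08, 0, 0, 0, -0.01, -0.0067, -0.1417, 0.0033, 0, 0, -0.015, -0.0083, -0.1917, 0.0067, 0, 0, -0.02, -0.01, -0.2233, 0.0083, 0.002, 0, -0.021, -0.01, -0.2233, 0.0083, 0.002, 0, -0.021, -0.01, -0.2233, 0.0083, 0.002, 0, -0.021]'|grep pos;  python3 - <<'E'
from plan2 import *; from rk import *
plan2(at(RK,RY,(0,20,49)),RY,0)
snap('top','t16.png');snap('side','s16.png')
for n,lo,hi in(('red',(0,150,60),(7,255,255)),('blue',(105,120,40),(130,255,255))):
  for cam,f,z in(('top','t16.png',72),('side','s16.png',49)):
    m=cv2.inRange(cv2.cvtColor(cv2.imread('pics/'+f),cv2.COLOR_BGR2HSV),lo,hi); k,l,st,c=cv2.connectedComponentsWithStats(m)
    for i in range(1,k):
        if st[i,4]>25 and 230<c[i][0]<380: print(cam,n,st[i],c[i].round(1),onz(cam,c[i],z).round(1))
E
```

```text
tool_pos: [460.8, 162.6, 287.0]
t 31.45 grasp now [460.3 162.9 140. ] F [ 0.5 -0.3  0.6]  shift [-0.1  1.3 91. ] rot [-0.003 -0.002  0.   ]
top red [271 202   9  15 109] [274.6 209.4] [598.2 152.7]
side red [302 225  12   7  38] [307.3 227.4] [604.5 120.4]
top blue [313 253   9  17 144] [317.  260.6] [453.2  43.7]
```

Converted, 91 mm / 600 = 0.1517, 88 mm / 600 = 0.1467.

```bash
python3 drive.py '[0, 0.0008, 0.0333, 0, 0, 0, 0, 0.0017, 0.0833, 0, 0, 0, 0, 0.0017, 0.125, 0, 0, 0, 0, 0.0017, 0.1467, 0, 0, 0, 0, 0.0017, 0.1517, 0, 0, 0, 0, 0.0017, 0.1517, 0, 0, 0]'|grep -E 'pos|force'; python3 drive.py '[0, 0, 0, 0, 0, 0, 0, 0, 0, 0, 0, 0, 0, 0, 0, 0, 0, 0, 0, 0, 0, 0, 0, 0, 0, 0, 0, 0, 0, 0]' 0.5 15; python3 drive.py '[0, 0, -0.0083, 0, 0, 0, 0, 0, -0.025, 0, 0, 0, 0, 0, -0.0583, 0, 0, 0, 0, 0, -0.1, 0, 0, 0, 0, 0, -0.125, 0, 0, 0, 0, 0, -0.125, 0, 0, 0]' - 25|grep -E 'pos|force|gap'; python3 -c "
from plan2 import *; from rk import *
plan2(at(TR,TY,(0,60,125)),TY,0)"
```

```text
tool_pos: [461.7, 162.6, 196.0]
contact_force: [-1.2, -0.1, 0.4]
gripper_force: 0.0
clock: 32.65
tool_pos: [461.8, 162.7, 196.7]
ee_rot: [0.732, 0.681, 0.0, -0.001]
contact_force: [2.2, 0.9, 3.2]
finger_gap: 0.66
gripper_force: 15.0
tool_pos: [462.3, 162.7, 273.6]
contact_force: [0.6, 0.9, -1.1]
finger_gap: 0.658
gripper_force: 25.0
t 33.25 grasp now [462.4 163.1 126.6] F [ 0.6  0.9 -1.1]  shift [ 39.7 133.    1.8] rot [ 0.001 -0.003  0.042]
```

Converted, 133 mm / 600 = 0.2217, 124 mm / 600 = 0.2067, 0.042 rad / 2 = 0.021.

```bash
python3 drive.py '[0.01, 0.025, 0, 0, 0, 0.0025, 0.0233, 0.075, 0, 0, 0, 0.0075, 0.04, 0.13, 0, 0, 0, 0.0125, 0.0533, 0.18, 0, 0, 0, 0.016, 0.0617, 0.2067, 0, 0, 0, 0.0185, 0.0662, 0.2217, 0, 0.0005, -0.001, 0.021, 0.0662, 0.2217, 0, 0.0005, -0.001, 0.021, 0.0662, 0.2217, 0, 0.0005, -0.001, 0.021]'|grep -E 'pos'; python3 - <<'E'
from plan2 import *; from rk import *
from seg import plate
snap('top','t17.png')
for f in('t12.png','t14.png','t17.png'): plate(f,'top',(0,0,150),(180,50,255),(245,195,325,238),10)
plan2(at(TR,TY,(0,60,49.7)),TY,0)
E
```

```text
tool_pos: [596.1, 192.4, 269.7]
t12.png top centre [591.2 134.4] size [192.6  77.2] ang 83.42 rad [np.float64(1.456), np.float64(-0.115)]
t14.png top centre [605.5 131.3] size [189.2  48. ] ang 83.45 rad [np.float64(1.456), np.float64(-0.114)]
t17.png top centre [588.1 104.2] size [131.6  77. ] ang 83.23 rad [np.float64(1.453), np.float64(-0.118)]
t 34.1 grasp now [595.  192.4 122.9] F [ 0.1 -0.5 -0.8]  shift [ 0.6  2.4 73.2] rot [-0.007  0.001  0.   ]
```

Converted, 70 mm / 600 = 0.1167, 1.5 mm / 600 = 0.0025.

```bash
python3 drive.py '[0.0008, 0.0025, 0.025, 0, 0, 0, 0.0008, 0.0025, 0.0533, 0, 0, 0, 0.0008, 0.0025, 0.075, 0, 0, 0, 0.0008, 0.0025, 0.0933, 0, 0, 0, 0.0008, 0.0025, 0.1067, 0, 0, 0, 0.0008, 0.0025, 0.1167, 0, 0, 0, 0.0008, 0.0025, 0.1167, 0, 0, 0]'|grep -E 'pos|contact'; for i in 1 2 3; do python3 drive.py '[0, 0, 0.0017, 0, 0, 0, 0, 0, 0.0017, 0, 0, 0, 0, 0, 0.0017, 0, 0, 0]'|grep -E 'pos|contact';done
```

```text
tool_pos: [597.9, 192.7, 199.5]
contact_force: [-0.8, 0.3, -1.1]
tool_pos: [598.5, 192.8, 200.1]
contact_force: [0.2, 0.4, 0.7]
tool_pos: [598.2, 192.8, 198.6]
contact_force: [0.6, -0.4, -1.1]
tool_pos: [598.2, 192.8, 197.4]
contact_force: [0.3, 0.1, -0.6]
```

Converted, 0.7 mm / 600 = 0.0012.

```bash
for i in 1 2 3; do python3 drive.py '[0, 0, 0.0012, 0, 0, 0, 0, 0, 0.0012, 0, 0, 0, 0, 0, 0.0012, 0, 0, 0]'|grep -E 'pos|contact';done
```

```text
tool_pos: [598.2, 192.8, 196.9]
contact_force: [-0.8, -0.2, 1.2]
tool_pos: [598.3, 192.8, 196.7]
contact_force: [-2.3, -0.8, 5.2]
tool_pos: [598.4, 192.9, 196.5]
contact_force: [-2.6, -0.0, 9.3]
```

Seated at the expected height. I'll release, rise, and go to the knob, which now has its head centre at about z 125.

Converted, -0.5 mm / 600 = -0.0008.

```bash
python3 drive.py '[0, 0, -0.0008, 0, 0, 0, 0, 0, -0.0008, 0, 0, 0, 0, 0, -0.0008, 0, 0, 0, 0, 0, -0.0008, 0, 0, 0]' 0.75|grep -E 'contact|gap'; python3 drive.py '[0, 0, 0, 0, 0, 0, 0, 0, -0.025, 0, 0, 0, 0, 0, -0.0667, 0, 0, 0, 0, 0, -0.125, 0, 0, 0, 0, 0, -0.2, 0, 0, 0, 0, 0, -0.25, 0, 0, 0, 0, 0, -0.25, 0, 0, 0]' 0.9|grep -E 'contact|gap'; python3 - <<'E'
from plan2 import *; from rk import *
plan2(at(RK,RY,(0.5,99,200)),RY,0)
E
```

```text
contact_force: [-0.5, -0.1, 0.3]
finger_gap: 0.754
contact_force: [-0.3, 0.8, 0.5]
finger_gap: 0.901
t 37.7 grasp now [601.5 193.3 206.4] F [-0.3  0.8  0.5]  shift [  32.7 -137.2    5.6] rot [ 0.006 -0.002 -0.042]
```

Converted, -137 mm / 600 = -0.2283, -115 mm / 600 = -0.1917, -0.042 rad / 2 = -0.021.

```bash
python3 drive.py '[0.0067, -0.025, 0, 0, 0, -0.003, 0.02, -0.08, 0, 0, 0, -0.0075, 0.0333, -0.1417, 0.0033, 0, 0, -0.0125, 0.0467, -0.1917, 0.0067, 0, 0, -0.0175, 0.0545, -0.2283, 0.0093, 0.0015, 0, -0.021, 0.0545, -0.2283, 0.0093, 0.0015, 0, -0.021, 0.0545, -0.2283, 0.0093, 0.0015, 0, -0.021]' 0.6|grep pos;  python3 - <<'E'
from plan2 import *; from rk import *
plan2(at(RK,RY,(0.5,99,126)),RY,0)
E
```

```text
tool_pos: [466.6, 241.0, 341.3]
t 38.4 grasp now [465.6 241.1 194.3] F [ 0.4 -0.8 -0.3]  shift [ 0.4  1.9 68.2] rot [-0.007  0.     0.001]
```

Converted, 68 mm / 600 = 0.1133, 50 mm / 600 = 0.0833.

```bash
python3 drive.py '[0, 0.0017, 0.0417, 0, 0, 0, 0, 0.0025, 0.0833, 0, 0, 0, 0, 0.0025, 0.1133, 0, 0, 0, 0, 0.0025, 0.1133, 0, 0, 0, 0, 0.0025, 0.1133, 0, 0, 0]'|grep -E 'pos|contact'; python3 drive.py '[0, 0, 0, 0, 0, 0, 0, 0, 0, 0, 0, 0, 0, 0, 0, 0, 0, 0, 0, 0, 0, 0, 0, 0, 0, 0, 0, 0, 0, 0, 0, 0, 0, 0, 0, 0]' 0 30|grep -E 'pos|contact|gap'; python3 drive.py '[0, 0, 0.005, 0, 0, 0, 0, 0, 0.01, 0, 0, 0, 0, 0, 0.015, 0, 0, 0, 0, 0, 0.02, 0, 0, 0, 0, 0, 0.025, 0, 0, 0, 0, 0, 0.03, 0, 0, 0, 0, 0, 0.03, 0, 0, 0]'|grep -E 'pos|contact|gap'
```

```text
tool_pos: [468.4, 240.5, 273.1]
contact_force: [1.5, 0.3, 0.6]
tool_pos: [469.6, 240.7, 274.1]
contact_force: [10.8, -1.4, -5.6]
finger_gap: 0.258
tool_pos: [469.6, 240.8, 256.7]
contact_force: [8.6, -0.9, -1.4]
finger_gap: 0.26
```

Converted, 1.5 mm / 600 = 0.0025, 1 mm / 600 = 0.0017.

```bash
for i in 1 2 3 4 5; do python3 drive.py '[0, 0, 0.0017, 0, 0, 0, 0, 0, 0.0025, 0, 0, 0, 0, 0, 0.0025, 0, 0, 0]'|grep -E 'pos|contact';done
```

```text
tool_pos: [469.6, 240.8, 255.6]
contact_force: [7.3, -2.9, 2.7]
tool_pos: [469.6, 240.8, 254.1]
contact_force: [6.6, -2.6, 2.2]
tool_pos: [469.6, 240.8, 252.6]
contact_force: [6.8, -2.7, 3.2]
tool_pos: [469.6, 240.8, 251.7]
contact_force: [5.5, -3.0, 9.0]
tool_pos: [469.8, 240.9, 251.4]
contact_force: [-0.1, -4.6, 19.2]
```

The lower stop is reached. I'll release, clear away and verify by measurement.

Converted, -0.8 mm / 600 = -0.0013.

```bash
python3 drive.py '[0, 0, -0.0013, 0, 0, 0, 0, 0, -0.0013, 0, 0, 0]' |grep contact; python3 drive.py '[0, 0, 0, 0, 0, 0, 0, 0, 0, 0, 0, 0, 0, 0, 0, 0, 0, 0, 0, 0, -0.0333, 0, 0, 0, 0, 0, -0.1, 0, 0, 0, 0, 0, -0.1667, 0, 0, 0, 0, 0, -0.2333, 0, 0, 0, 0.0667, 0, -0.25, 0, 0, 0, 0.1333, 0, -0.25, 0, 0, 0]' 0.6|grep -E 'contact|gap'; python3 drive.py '[0.0833, 0, 0, 0, 0, 0, 0.1667, 0, 0, 0, 0, 0, 0.25, 0, 0, 0, 0, 0, 0.3167, 0, 0, 0, 0, 0, 0.3167, 0, 0, 0, 0, 0, 0.3167, 0, 0, 0, 0, 0]'|grep pos
python3 - <<'E'
from ln import *; from seg import plate,T
snap('top','t20.png');snap('side','s20.png')
plate('t20.png','top',(0,0,150),(180,50,255),(245,195,325,238),10)
plate('t20.png','top',(40,70,30),(90,255,255),(335,175,405,225),8)
line('t20.png',36,(325,165,420,225))
def blobs(cam,f,lo,hi,box,s=5):
    im=cv2.resize(cv2.imread('pics/'+f)[box[1]:box[3],box[0]:box[2]],None,fx=s,fy=s,interpolation=2)
    m=cv2.inRange(cv2.cvtColor(im,cv2.COLOR_BGR2HSV),lo,hi);k,l,st,c=cv2.connectedComponentsWithStats(m)
    i=1+np.argmax(st[1:,4]);p=np.argwhere(l==i)[:,::-1].astype(np.float32)
    return T([c[i]],box[:2],s)[0],st[i,:4]/s,cv2.minAreaRect(p)
for n,lo,hi in(('red',(0,150,50),(8,255,255)),('blue',(105,100,40),(130,255,255))):
    box=(245,195,325,238)
    a=blobs('top','t20.png',lo,hi,box);b=blobs('side','s20.png',lo,hi,(285,205,335,262))
    print(n,a[0],a[1],'axis',a[2][2],onz('top',a[0],72).round(1),'side',b[0],b[1])
for y in(20,60):
    X=at(TR,TY,(0,y,49));print('want',X.round(1),proj('top',X+[0,0,23]),proj('side',X))
o=[blobs('top','t20.png',(8,150,150),(16,255,255),(230,245,255,270)),blobs('side','s20.png',(8,150,100),(18,255,255),(325,220,360,260))]
o0=[blobs('top','t0.png',(8,150,150),(16,255,255),(230,245,255,270)),blobs('side','s0.png',(8,150,100),(18,255,255),(325,220,360,260))]
print('knob now',o[0][0],o[1][0],'start',o0[0][0],o0[1][0])
d=cv2.absdiff(cv2.imread('pics/t0.png'),cv2.imread('pics/t20.png')).max(2)
for n,(x0,y0,x1,y1) in dict(hammer=(295,122,330,202),board=(443,228,500,288),jar=(183,176,215,206),flask=(130,226,170,255)).items(): print(n,(d[y0:y1,x0:x1]>40).sum())
E
```

```text
contact_force: [3.0, -3.5, 11.9]
contact_force: [0.2, -0.1, 0.2]
finger_gap: 0.6
tool_pos: [487.4, 510.8, 396.5]
t20.png top centre [591.3 134.5] size [192.3  76.8] ang 83.51 rad [np.float64(1.457), np.float64(-0.113)]
t20.png top centre [ 613.6 -117.1] size [148.3  30.1] ang 59.92 rad [np.float64(1.046), np.float64(-0.525)]
z 36 n 1597 slope 0.009 x at +60,-60 3.1 2.0 y range -104.6 126.4Traceback (most recent call last):
  File "<stdin>", line 13, in <module>
  File "<stdin>", line 9, in blobs
    return _wrapfunc(a, 'argmax', axis=axis, out=out, **kwds)
    return bound(*args, **kwds)
ValueError: attempt to get argmax of an empty sequence
```

Converted, -220 mm / 600 = -0.3667, -200 mm / 600 = -0.3333.

```bash
python3 drive.py '[0, -0.0667, 0, 0, 0, 0, 0, -0.1333, 0, 0, 0, 0, 0, -0.2, 0, 0, 0, 0, 0, -0.2667, 0, 0, 0, 0, 0, -0.3333, 0, 0, 0, 0, 0, -0.3667, 0, 0, 0, 0, 0, -0.3667, 0, 0, 0, 0]'|grep pos
python3 - <<'E'
from ln import *; from seg import plate,T
snap('top','t21.png');snap('side','s21.png')
def blobs(cam,f,lo,hi,box,s=5):
    im=cv2.resize(cv2.imread('pics/'+f)[box[1]:box[3],box[0]:box[2]],None,fx=s,fy=s,interpolation=2)
    m=cv2.inRange(cv2.cvtColor(im,cv2.COLOR_BGR2HSV),lo,hi);k,l,st,c=cv2.connectedComponentsWithStats(m)
    if k<2: return 'none',0,(0,0,0)
    i=1+np.argmax(st[1:,4]);p=np.argwhere(l==i)[:,::-1].astype(np.float32)
    return T([c[i]],box[:2],s)[0],st[i,:4]/s+[*box[:2],0,0],cv2.minAreaRect(p)
for n,lo,hi in(('red',(0,150,50),(8,255,255)),('blue',(105,100,40),(130,255,255))):
    a=blobs('top','t21.png',lo,hi,(245,195,325,238));b=blobs('side','s21.png',lo,hi,(285,200,335,262))
    print(n,a[0],a[1],'axis',a[2],onz('top',a[0],72).round(1),'side',b[0],b[1])
for y in(20,60):
    X=at(TR,TY,(0,y,49));print('want',X.round(1),proj('top',X+[0,0,23]),proj('side',X),'side top/bottom',proj('side',X+[0,0,30]),proj('side',X-[0,0,30]))
o=[blobs('top','t21.png',(8,150,120),(16,255,255),(230,245,255,270)),blobs('side','s21.png',(8,150,100),(18,255,255),(325,220,360,260))]
o0=[blobs('top','t0.png',(8,150,120),(16,255,255),(230,245,255,270)),blobs('side','s0.png',(8,150,100),(18,255,255),(325,220,360,260))]
print('knob now',o[0][0],o[1][:2],'start',o0[0][0],o0[1][:2])
d=cv2.absdiff(cv2.imread('pics/t0.png'),cv2.imread('pics/t21.png')).max(2)
for n,(x0,y0,x1,y1) in dict(hammer=(295,122,330,202),board=(443,228,500,288),jar=(183,176,215,206),flask=(130,226,170,255)).items(): print(n,(d[y0:y1,x0:x1]>40).sum())
E
```

```text
tool_pos: [266.9, 525.5, 400.6]
red (np.float64(274.5808741721854), np.float64(211.94394701986755)) [270.6 202.2   9.   20.2] axis ((150.54832458496094, 86.08149719238281), (42.83544921875, 99.86178588867188), 3.012787342071533) [591.2 153. ] side (np.float64(309.82727895819056), np.float64(228.51528444139822)) [301.2 225.2  15.8  11. ]
blue (np.float64(260.1860945570123), np.float64(211.37647993643225)) [257.4 202.6   6.8  18.6] axis ((77.53044891357422, 83.57360076904297), (31.491195678710938, 91.55245971679688), 4.085616588592529) [594.9 192.4] side (np.float64(305.17893129770994), np.float64(234.35022900763357)) [299.6 232.4  11.    6.2]
want [593.3 153.   49. ] [274.57815464 211.19775758] [307.97171923 233.72724296] side top/bottom [307.93287263 225.99506796] [308.00958429 241.26404627]
want [597.9 192.7  49. ] [260.05835991 210.32004156] [303.16833525 240.97009665] side top/bottom [303.06454667 233.12898978] [303.26943354 248.60795528]
knob now (np.float64(238.83763837638375), np.float64(258.5332103321033)) ((np.float64(342.2464438731791), np.float64(242.2687232219366)), array([339.2, 238.2,   7.2,  10.2])) start (np.float64(239.11975806451613), np.float64(257.75292338709676)) ((np.float64(342.2925129725723), np.float64(241.96945885841365)), array([339.2, 238.2,   7.4,   9.6]))
hammer 0
board 0
jar 0
flask 0
```

```bash
python3 -c "
from station import env
print(env.sense()['clock'],env.hand_in())"
```

```text
the job is handed in; nothing more can be done
44.3 None
```

The job is handed in at 44 s: axle in the rest's two saddles, red and blue wheels (the only two fitted) square in the tray, and the knob back down; while carried, the axle drooped in the grip and turned the loose rest about 0.1 rad, and the other things on the bench were not disturbed.

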